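Load the curing box, latch it and set it running

ROBOT

A 6-joint arm with a two-finger parallel gripper is mounted at the origin on the work surface. World frame = base frame: x ahead of the robot, y to its left, z up, the work surface at z = 0. Lengths are in mm, angles in rad, forces in N, time in s.
With the tool pointing down it reaches from about 400 to 925 mm from the base axis. Payload 12.5 kg.
Tool frame: the origin (TCP) lies between the finger pads; the fingertips stand 11 mm ahead of it and the grasp point (between the pads) lies 8 mm behind it (env.tip_extent is the distance from the TCP to the fingertips, in mm); x points along the fingers, z is the direction in which the jaws open and shut, and the axes are right-handed (so a half turn about x gives the same grasp; the last joint's range is limited). The gripper opens to 95 mm and grips with 3 to 60 N. Pads are 20 mm wide; open, the fingers measure 119 mm over their backs; the gripper's body (75 mm by 180 mm) begins 59 mm behind the grasp point.
Start: joints at [-1.296, 0.491, 1.559, -0, 1.092, -0.106], TCP at [232.313, -580.238, 225.661] pointing down, gripper open.
Joint ranges: [-3.1, 3.1], [-0.84, 2.19], [0.05, 2.79], [-1.13, 4.28], [0.06, 2.93], [-2.69, 2.69]. Speed limits (rad/s): [2.22, 2.22, 2.79, 3.14, 3.14, 3.14].

INTERFACE

Orientations are given as [roll, pitch, yaw] about the fixed x, y, z axes, in that order (R = Rz(yaw) Ry(pitch) Rx(roll)).
In Python, from cell import status, imaging, env gives the robot as it stands. The module is installed in compiled form; this text tells all that it offers.
- The arm moves only by the tool apply_moves, never from a script. Its argument "increments" is a list of rows, each a list of 5 numbers: the closure, from 0 (fully open) to 1 (shut), then the shift along the tool's x, y, z in mm, then the turn about the tool's x in degrees. A call has 1 to 10 rows; each row shifts and turns the commanded pose from where the row before left it, along the tool's axes as they then stand; what a row does not reach is not made up. A row lasts 1/10 s, in which the tool goes at most 50 mm and 8.59 degrees, less where a joint would pass 70% of its speed; a pose out of reach is approached as far as the arm can. A call with a gripper value outside its range is refused whole. The fingers move at their own pace and stop on an object; the grip force is fixed at half the most. Time passes only in rows, so rows that do not move let the fingers close. It gives the time, the measured TCP pose, the force and the opening at its end, in the units of the state.
- status.state(): the state, without advancing time (a new reading comes with each control period).
- imaging.read_camera(name): name is "scene" or "side" or "wrist"; returns a dict with "pixels" (480x640x3 uint8, red, green, blue), "fovy" (degrees; the focal length in pixels is half the picture's height over the tangent of half this angle, whatever the lens; pixels are square), "cx", "cy" (the principal point, pixels), "R" (3x3) and "t" (3): a world point X has camera coordinates R X + t. Camera axes: x right, y down, z forward; pixel columns grow to the right and rows downward; lengths in mm; the calibration is good to about 2 mm. A picture is of the moment at which its call begins. There is no depth.
- env.job_done(): hands the job in, once; it reports no verdict.
The state is a dict: "t": time; "joints": joint angles; "qvel": joint speeds; "tau": joint torques, N m; "eef_pos": TCP position; "tcp_rot": TCP orientation; "ft_force": force on the tool from outside, world axes, zero at the start; "moment": the same for the moment, N m; "opening": opening from 0.0 (shut) to 1.0 (fully open).
Only numpy, scipy, OpenCV 4.12 (cv2) and the standard library are available. Lean on these libraries where they do the work, as an engineer would, in place of code of your own. Each camera call takes 0.05 s, during which the arm holds its last target. There are 200 camera calls.

TASK

Lift every carrier that is out on the bench (hooped pails, the mug, the ring-topped mandrel) by its handle and stand it upright on the floor of the curing box's tray, then swing the hood down and press its tab until it clicks fully shut past the catch. After that take the flat screwdriver from its stand, turn the slotted mode switch on the control unit a quarter turn clockwise, up to its stop, and put the screwdriver back upright in its stand, fully down. Leave the other things on the bench where they are.

Things in the scene. Friction and masses are not known exactly. Their poses are not given: they have to be found in the camera images.
- box: tray of the curing box, fixed, grey: 260 (x) by 220 (y) by 30 mm tall outside, walls 5 mm, floor 5 mm thick: room inside 250 by 210 mm. Origin: centre of its underside; z up, +y towards the hood's hinge, which runs along the top of the +y wall (y = 0.110, z = 0.030). On the middle of its -y side stands the catch, a 40 mm tall steel post reaching to y = -0.141
- hood (a joint): hood angle, rad: 0 shut, 1.57 upright, stop 1.7; swings up from the tray's -y side. Grey cover 60 mm deep with amber window, 260 by 220 mm, 0.45 kg. A stiff hinge holds it at any angle (0.62 N m, 3 N at the tab). Coming down it stops on a spring ball catch at about 0.075; pressed past it with about 10 N on the tab it snaps to 0 and stays. When shut, 86 mm of height is free over the tray's underside
- hood_tab (a point): middle of the outer (when shut: upper) face of the hood's black tab, 246 mm from the hinge line. The tab, 70 mm (x) by 42 mm by 8 mm, sticks out from the middle of the hood's free side, 220 to 262 mm from the hinge, 30 mm off the rim; hood upright, it stands on top (to 0.29 m), its outer face to the tray's +y. Axes: x along the hinge, -y from hinge to tab, z out of the face; shut, they are the tray's
- switch (a joint): angle of the slotted mode switch in rad: 0 to 0.12 at the start, 1.571 at its stop; grows clockwise seen from above. It stays where it is left (friction 0.06 N m)
- switch_slot (a point): mouth of the slot, on the switch's axis, at the top of the switch, 66 mm above the bench. The switch is a 34 mm black block on top of the fixed grey control unit (100 by 90 by 50 mm), with a straight slot 6 mm wide, 12 mm deep, 34 mm long and open at its ends. x along the slot, turning with the switch, z up
- driver_c (a point): flat screwdriver, upright in its stand, blade down; 0.09 kg. Wooden handle 24 by 24 mm square, 64 mm tall, flats across x and y; at its foot a brass collar 33 mm across, 5 mm tall; below, an 8 mm shank and a flat blade 16 mm wide (along x), 4 mm thick (along y), tip 54 mm below the handle's foot. Point: on the axis, 34 mm above the handle's foot; z up along the handle
- driver_tip (a point): end of the screwdriver's blade, on its axis; x along the blade's width
- stand: wooden stand of the screwdriver, fixed: block 60 by 60 by 60 mm, origin in the centre of its underside; a square through hole 22 by 22 mm in the middle of its top takes shank and blade, and the brass collar rests on the top, so that the screwdriver's point then lies 94 mm above the stand's underside
- pail_a_c (a point): steel pail, one of two alike: round, open, 64 mm across the rim, 56 mm across the foot, 38 mm tall, wall 3 mm, 0.15 kg; a rigid hoop handle of 7 mm rod arches over the mouth in its own y-z plane, top 72 mm above the foot, nearly level for 15 mm either side of the axis. Point: on the axis, 36 mm above the foot; z up. Lift by pinching the hoop's top across x. May be absent
- pail_b_c (a point): steel pail, one of two alike: round, open, 64 mm across the rim, 56 mm across the foot, 38 mm tall, wall 3 mm, 0.15 kg; a rigid hoop handle of 7 mm rod arches over the mouth in its own y-z plane, top 72 mm above the foot, nearly level for 15 mm either side of the axis. Point: on the axis, 36 mm above the foot; z up. Lift by pinching the hoop's top across x. May be absent
- mug_c (a point): aluminium mug: round, open, 60 mm across, 55 mm tall, wall 3 mm, 0.13 kg; a loop handle of 10 mm rod on its +y side, in its y-z plane, reaches 67 mm from the axis, 7 to 50 mm above the foot. Point: on the axis, half-way up; z up. Lift it by the loop, pinched across x about 50 mm from the axis and 42 mm above the foot. May be absent
- mandrel_c (a point): ring-topped mandrel: turned aluminium, foot 54 mm across, neck 40 mm, 36 mm tall, 0.22 kg, with an upright eye ring on top in its own y-z plane (outside 38 mm, rod 8 mm, top 71 mm above the foot). The point lies on the axis, 35.5 mm above the foot; z up. Lift it by the ring, pinched across x. May be absent
- puck: bystander: low round wax puck, 40 mm across, 18 mm tall
- tape: bystander: roll of card tape lying flat, 60 mm across, 18 mm tall
- rule: bystander: flat steel rule, 25 by 220 by 6 mm
- paintjar: bystander: amber jar, 52 mm across, 70 mm tall
- cement: bystander: white bottle, 56 mm across, 120 mm tall
- mallet: bystander: wooden mallet lying down, 260 mm long
- stone: bystander: marble slab 70 by 100 by 30 mm

How it is judged:
By the outcome, as a careful person would: the job done as asked, in the order asked, and still so for the second after the job is handed in, with the robot touching nothing.
Of pail_a, pail_b, mug, mandrel only 2 to 4 are there at a start; the rules pass over those that are not, and their reading is None.
At some moment in a run one of pail_a, pail_b, mug, mandrel may be knocked a few centimetres aside while the robot is not near it.
It also fails if it takes over 210 s, if anything falls off the work surface, if the arm or the gripper's body presses on something with over 40 N, if the wrist force passes 120 N, or if a joint passes its speed limit or range.

## Working session

There is one attempt and no reset: what is moved stays moved. The work goes in short steps, Python scripts to look and compute and a tool call to move; the robot and the scene stay as the last step left them, time stands still between calls to the robot, and variables do not carry over. Pictures are saved under pics/ and viewed, about 12 in all and at most 16, crops included, and the job is handed in when it is done.

Besides the shell and the picture viewer there is one more tool, called after "Call:" as name(argument=value, ...) on one line, values as JSON. apply_moves: Moves the arm, as the interface text tells. Its arguments: {"type":"object","properties":{"increments":{"type":"array"}},"required":["increments"]}

```bash
mkdir -p pics; ls; cat > h.py <<'E'
import numpy as np, cv2
from cell import status, imaging, env
def shot(n,f):
    c=imaging.read_camera(n); cv2.imwrite('pics/'+f+'.png',c['pixels'][:,:,::-1]); np.savez('pics/'+f+'.npz',**{k:np.array(v) for k,v in c.items()}); return c
def load(f): return dict(np.load('pics/'+f+'.npz'))
def ray(c,u,v):
    f=240/np.tan(np.radians(float(c['fovy']))/2); R=np.array(c['R']);t=np.array(c['t'])
    return -R.T@t, R.T@np.array([(u-c['cx'])/f,(v-c['cy'])/f,1])
def at(c,u,v,z):
    o,d=ray(c,u,v); return (o+d*(z-o[2])/d[2]).round(1)
def proj(c,X):
    f=240/np.tan(np.radians(float(c['fovy']))/2); p=np.array(c['R'])@np.array(X,float)+np.array(c['t']); return np.array([c['cx']+f*p[0]/p[2],c['cy']+f*p[1]/p[2]]).round(1)
def crop(f,x0,y0,x1,y1,o):
    i=cv2.imread('pics/'+f+'.png')[y0:y1,x0:x1]; s=min(800/i.shape[1],600/i.shape[0]); cv2.imwrite('pics/'+o+'.png',cv2.resize(i,None,fx=s,fy=s,interpolation=cv2.INTER_CUBIC)); print('scale',s)
E
python3 - <<'E'
from h import *
for n in ['scene','side','wrist']:
    c=shot(n,n+'0'); o,d=ray(c,c['cx'],c['cy']); print(n,c['fovy'],c['cx'],c['cy'],o.round(),d.round(2))
print(status.state())
E
```

```text
pics
scene 50.90514095187787 324.0977546855942 233.58602765359348 [1342.  177.  863.] [-0.67 -0.22 -0.71]
side 46.1426308322864 308.82921628442665 244.22205427111058 [ 299. 1097.  849.] [ 0.21 -0.83 -0.52]
wrist 65.56849131065684 318.942242904108 238.7763873908517 [ 298. -554.  385.] [-0.23 -0.09 -0.97]
{'t': 0.15, 'joints': array([-1.29561871e+00,  4.91398650e-01,  1.55928531e+00,  1.79757017e-05,
        1.09166758e+00, -1.05586697e-01]), 'qvel': array([-1.12354531e-03, -3.23181416e-03, -2.34354064e-03, -1.32045782e-03,
       -4.23964378e-05, -8.11259115e-05]), 'tau': array([ 2.46029747e-03, -6.12898350e+01, -2.58279276e+01,  6.93305070e-02,
        4.73021215e-02, -6.72200599e-05]), 'eef_pos': array([ 232.26117569, -580.08198071,  225.21824262]), 'tcp_rot': array([3.01499753, 1.57003728, 1.82495722]), 'ft_force': array([ 0.0700704 ,  0.0768969 , -0.51406992]), 'moment': array([ 0.09671461, -0.02711602,  0.00081298]), 'opening': 1.00039495851672}
```

View pics/scene0.png

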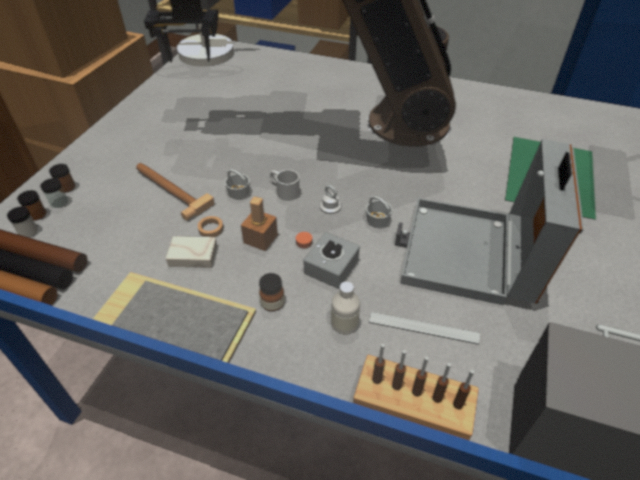

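View pics/side0.png

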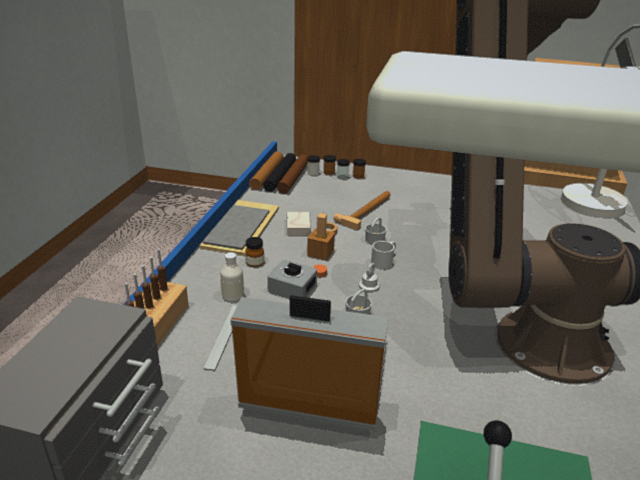

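The scene view shows all four carriers: a pail at (238,185), the mug at (287,183), the mandrel at (330,201) and a second pail at (377,213). The stand is at (260,228), the switch at (332,250), and the tray on the right with its hood upright. I'll enlarge these areas next.

```bash
python3 - <<'E'
from h import *
crop('scene0',215,155,405,295,'s0a'); crop('scene0',385,130,595,310,'s0b')
E
```

```text
scale 4.2105263157894735
scale 3.3333333333333335
```

View pics/s0a.png

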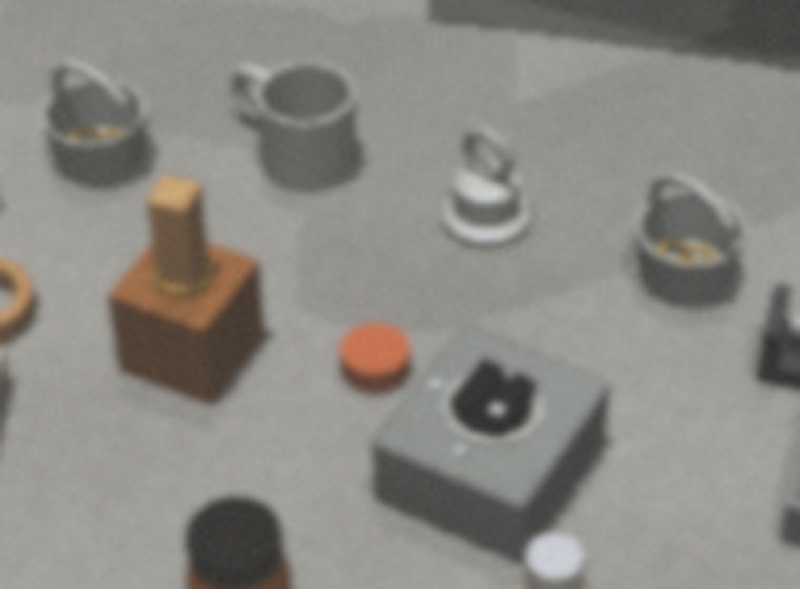

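View pics/s0b.png

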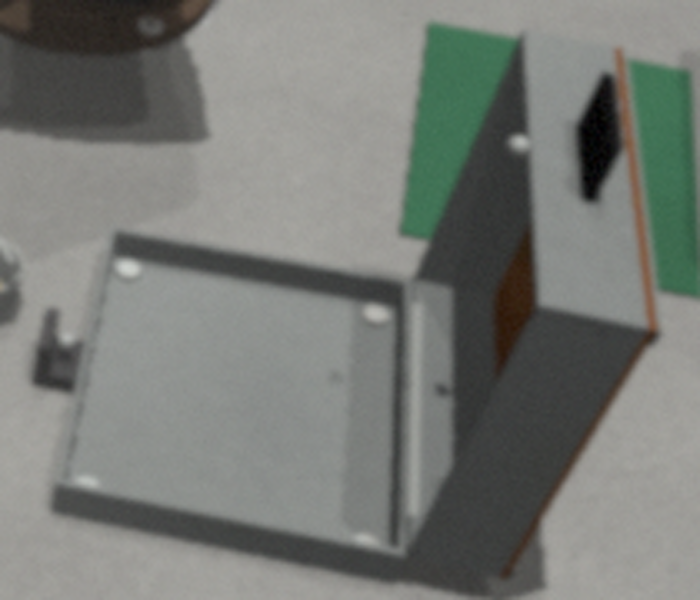

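The crops give me these pixel positions:
- **Pail A:** rim x 47–150.
- **Mug:** handle to the left.
- **Mandrel:** ring at (487,155).
- **Pail B:** rim x 637–740.
- **Switch:** slot at (490,395).
- **Tray:** corners at (115,233), (52,487) and (405,553).

Next I'll compute rough coordinates.

```bash
python3 - <<'E'
from h import *
c=load('scene0')
A=lambda u,v:(215+u/4.2105,155+v/4.2105)
B=lambda u,v:(385+u/3.3333,130+v/3.3333)
for n,p,z in [('pailA rim',A(98,118),38),('mug rim',A(308,93),55),('mug handle',A(245,85),42),('mandrel foot',A(486,218),5),('ring',A(487,150),55),('pailB rim',A(689,230),38),('stand top c',A(187,290),60),('handle top',A(176,192),124),('switch',A(494,398),62),('puck',A(375,345),18),
 ('tBL',B(115,233),30),('tFL',B(52,487),30),('tFR',B(405,553),30),('tFLb',B(55,512),0),('cu1',A(470,325),50),('cu2',A(608,388),50),('cu3',A(525,505),50),('cu4',A(376,442),50),
 ('st',A(112,298),60),('st',A(208,328),60),('st',A(258,262),60),('jar',A(237,535),70),('cementcap',A(555,550),120),('tape',(210,226),18),('tapeR',(223,226),18)]:
    print(n,at(c,*p,z))
w=load('wrist0')
for n,X in [('pailA',(435,-246,40)),('stand',(560,-200,60))]: print(proj(w,X))
E
```

```text
pailA rim [ 473.4 -341.1   38. ]
mug rim [ 428.6 -222.1   55. ]
mug handle [ 419.5 -267.7   42. ]
mandrel foot [ 446.3 -103.     5. ]
ring [ 442.7 -104.5   55. ]
pailB rim [452.   20.6  38. ]
stand top c [ 611.8 -219.3   60. ]
handle top [ 605.  -222.7  124. ]
switch [634.3 -37.6  62. ]
puck [ 579.2 -124.1   18. ]
tBL [375.2 106.1  30. ]
tFL [631.4 116.   30. ]
tFR [611.4 335.5  30. ]
tFLb [626.1 120.4   0. ]
cu1 [577.1 -69.7  50. ]
cu2 [597.3  13.3  50. ]
cu3 [687.4  -3.8  50. ]
cu4 [672.6 -88.2  50. ]
st [ 630.7 -254.8   60. ]
st [ 634.5 -197.1   60. ]
st [ 578.9 -191.6   60. ]
jar [ 766.5 -123.7   70. ]
cementcap [764.2  32.3 120. ]
tape [ 618.9 -347.9   18. ]
tapeR [ 608.7 -318.8   18. ]
[   0.6 -197. ]
[ -69.1 -509.6]
```

View pics/wrist0.png

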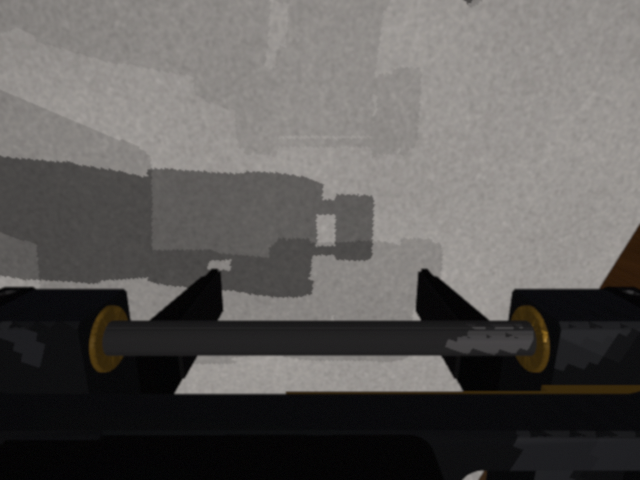

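The wrist view shows only bench, with the gripper covering everything below row 270. The image's up direction is tool +y and its right is tool +z. I'll move over the carriers for a survey shot.

Call:
apply_moves(increments=[[0, -32, 0, 0, 7.27], [0, -32, 0, 0, 7.27], [0, -31, 0, 0, 7.27]])

```text
t: 0.45
eef_pos: [232.3, -580.1, 321.6]
tcp_rot: [-2.849, 1.57, 1.858]
ft_force: [0.6, 0.1, -0.8]
opening: 1.001
```

Call:
apply_moves(increments=[[0, 0, 22.8, -43, 0], [0, 0, 22.8, -43, 0], [0, 0, 22.8, -43, 0], [0, 0, 22.8, -43, 0], [0, 0, 22.8, -43, 0], [0, 0, 22.8, -43, 0], [0, 0, 22.8, -43, 0], [0, 0, 22.8, -43, 0], [0, 0, 22.8, -43, 0], [0, 0, 22.8, -43, 0]])

```text
t: 1.45
eef_pos: [460.7, -148.3, 320.7]
tcp_rot: [0.656, 1.571, -0.915]
ft_force: [0.9, -1.6, 0.2]
opening: 1.001
```

```bash
python3 - <<'E'
from h import *
s=status.state(); print(s['t'],s['eef_pos'],s['tcp_rot'],s['joints'])
c=shot('wrist','w1')
from scipy.spatial.transform import Rotation as Ro
print(Ro.from_euler('xyz',s['tcp_rot']).as_matrix().round(3)); o,d=ray(c,c['cx'],c['cy']);print(o,d)
i=cv2.imread('pics/w1.png'); cv2.imwrite('pics/w1v.png',cv2.resize(i[:300],None,fx=1.25,fy=1.25,interpolation=cv2.INTER_CUBIC))
E
```

```text
1.45 [ 460.72885257 -148.25190506  320.69941392] [ 0.65552122  1.57056905 -0.9152319 ] [-4.47841370e-01  1.93694043e-01  1.75297109e+00 -1.10097371e-04
  1.19472462e+00  1.12295217e+00]
[[ 0.  1.  0.]
 [-0.  0. -1.]
 [-1.  0.  0.]]
[ 531.54784518 -147.92763648  480.98183184] [-2.51528215e-01  7.75910022e-04 -9.67849655e-01]
```

View pics/w1v.png

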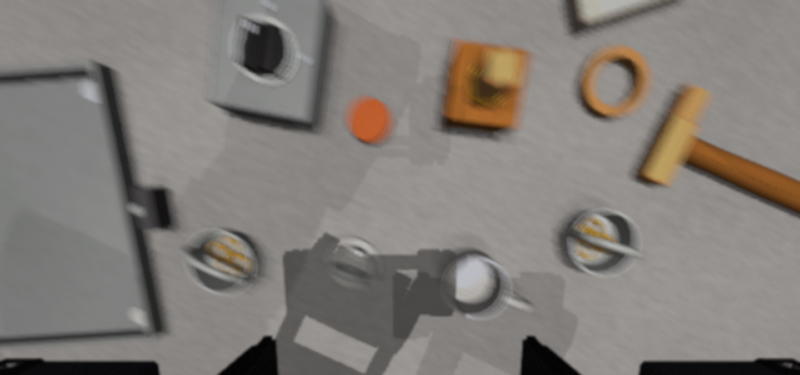

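The wrist survey (scaled 1.25) shows pail B at (222,260), the mandrel at (355,260), the mug at (478,283) with its handle to the lower right, and pail A at (600,240). The switch is at (265,47) and the stand at (487,85). I'll make a zoomed montage to read the handle directions.

```bash
python3 - <<'E'
from h import *
i=cv2.imread('pics/w1.png')
f=lambda x0,y0,w,h,s:cv2.resize(i[y0:y0+h,x0:x0+w],None,fx=s,fy=s,interpolation=cv2.INTER_CUBIC)
g=lambda x0,y0:cv2.convertScaleAbs(f(x0,y0,80,80,3.3)[:264,:264],alpha=1.4)
top=np.hstack([g(140,170),g(245,170),g(350,185)]); bot=np.hstack([g(440,155),g(170,0),g(350,25)])
cv2.imwrite('pics/w1m.png',np.vstack([top,bot]))
E
```

```text
(no output)
```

View pics/w1m.png

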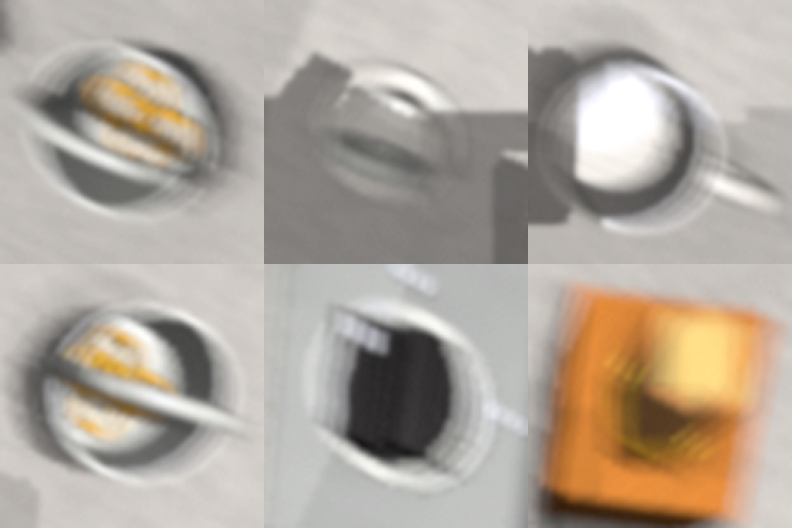

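The pictures are motion-blurred, because I took them just as the arm stopped. I'll retake them at rest.

```bash
python3 - <<'E'
from h import *
s=status.state(); print(s['t'],s['eef_pos'],abs(s['qvel']).max())
c=shot('wrist','w2'); c=shot('wrist','w2'); s=status.state();print(s['eef_pos'])
i=cv2.imread('pics/w2.png')
f=lambda x0,y0,w,h,s:cv2.resize(i[y0:y0+h,x0:x0+w],None,fx=s,fy=s,interpolation=cv2.INTER_CUBIC)
g=lambda x0,y0:cv2.convertScaleAbs(f(x0,y0,80,80,3.3)[:264,:264],alpha=1.4)
top=np.hstack([g(140,170),g(245,170),g(350,185)]); bot=np.hstack([g(440,155),g(170,0),g(350,25)])
cv2.imwrite('pics/w2m.png',np.vstack([top,bot]))
E
```

```text
1.5 [ 462.86744135 -143.22955766  320.69175711] 0.17853142313579007
[ 460.97076899 -147.91613916  320.51937299]
```

View pics/w2m.png

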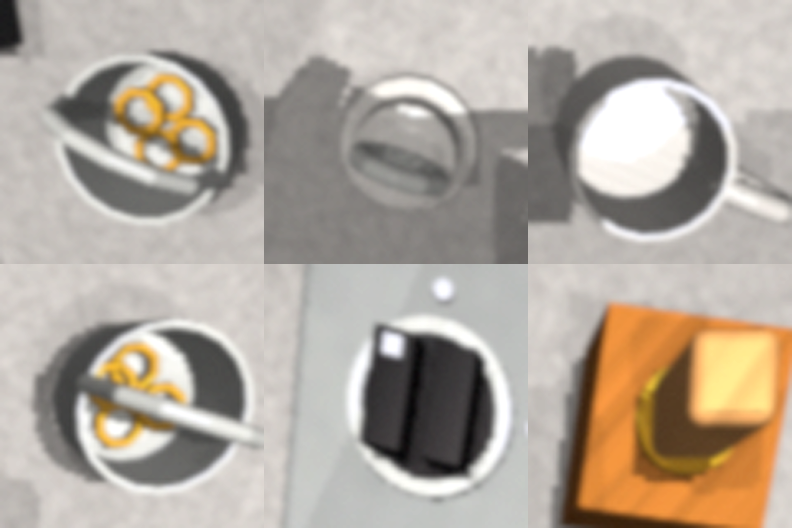

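The sharp montage gives these tile positions:
- **Pail B:** rim centre (145,140).
- **Mandrel:** foot centre (145,142), ring running along (95,150)–(182,186).
- **Mug:** rim centre (127,160), handle (215,185)–(252,207).
- **Pail A:** rim centre (165,142), rod (130,133)–(220,160).
- **Switch:** slot roughly vertical in the image.
- **Stand and handle:** turned by a few degrees.

Next I'll overlay model curves to check the fit.

```bash
cat > fit.py <<'E'
from h import *
c=load('w2')
def T(x0,y0): return lambda u,v:(x0+u/3.3,y0+v/3.3)
B=T(140,170);M=T(245,170);G=T(350,185);A=T(440,155);S=T(170,0);D=T(350,25)
def seg(f,p,q,z):
    a=at(c,*f(*p),z);b=at(c,*f(*q),z);d=b-a; return a,b,'yaw %.1f len %.1f'%(np.degrees(np.arctan2(d[1],d[0])),np.hypot(*d[:2]))
print('B',at(c,*B(145,140),38),seg(B,(100,143),(170,179),68.5))
print('M',at(c,*M(145,142),2),seg(M,(95,150),(182,186),60))
print('G',at(c,*G(127,160),55),seg(G,(215,185),(252,207),45))
print('A',at(c,*A(165,142),38),seg(A,(130,133),(220,160),68.5))
print('D top',at(c,*D(205,115),124),'stand TL,BL',seg(D,(82,42),(55,232),60))
print('S',at(c,*S(170,136),56),seg(S,(111,61),(98,176),66),seg(S,(214,86),(201,201),66))
E
python3 fit.py
```

```text
B [449.5  17.9  38. ] (array([454.1,  22.1,  68.5]), array([441.6,  -0.8,  68.5]), 'yaw -118.6 len 26.1')
M [ 442.7 -105.8    2. ] (array([450.6, -93.2,  60. ]), array([ 438. , -123.4,   60. ]), 'yaw -112.6 len 32.7')
G [ 428.9 -226.9   55. ] (array([ 417.2, -261.6,   45. ]), array([ 408.9, -275.8,   45. ]), 'yaw -120.3 len 16.4')
A [ 468.9 -349.    38. ] (array([ 476.3, -322.9,   68.5]), array([ 467.3, -354.3,   68.5]), 'yaw -106.0 len 32.7')
D top [ 602.9 -226.3  124. ] stand TL,BL (array([ 636.1, -201.3,   60. ]), array([ 580.8, -195. ,   60. ]), 'yaw 173.5 len 55.7')
S [633.1 -43.1  56. ] (array([651.2, -28.9,  66. ]), array([619.4, -22.6,  66. ]), 'yaw 168.8 len 32.4') (array([644.6, -59.7,  66. ]), array([612.4, -54.1,  66. ]), 'yaw 170.1 len 32.7')
```

```bash
cat > ov.py <<'E'
from h import *
def circ(x,y,z,r): a=np.linspace(0,2*np.pi,60); return np.c_[x+r*np.cos(a),y+r*np.sin(a),0*a+z]
def plane(x,y,yaw,yy,zz): t=np.radians(yaw); return np.c_[x+yy*np.cos(t),y+yy*np.sin(t),zz]   # yaw = direction of carrier's y axis
s=np.linspace(0,np.pi,40)
def model(k,x,y,yaw,z=0):
    if k=='pail': return [circ(x,y,z+38,32),circ(x,y,z,28),plane(x,y,yaw,30*np.sign(np.cos(s))*abs(np.cos(s))**.7,z+36+32.5*np.sin(s)**.7)]
    if k=='mug': return [circ(x,y,z+55,30),circ(x,y,z,30),plane(x,y,yaw,30+32*np.sin(s),z+28.5-16.5*np.cos(s))]
    if k=='mandrel': return [circ(x,y,z,27),circ(x,y,z+36,20),plane(x,y,yaw,15*np.cos(2*s),z+52+15*np.sin(2*s))]
def draw(c,img,x0,y0,sc,ms,col=(0,255,0)):
    for m in ms:
        p=np.array([(proj(c,q)-[x0,y0]+.5)*sc for q in m]).astype(int); cv2.polylines(img,[p],False,col,1)
def tile(c,f,x0,y0,w,h,sc,ms,al=1.4):
    i=cv2.convertScaleAbs(cv2.imread('pics/'+f+'.png')[y0:y0+h,x0:x0+w],alpha=al); i=cv2.resize(i,None,fx=sc,fy=sc,interpolation=cv2.INTER_CUBIC); draw(c,i,x0,y0,sc,ms); return i
def around(f,X,w,sc,ms):
    c=load(f); u=proj(c,X).astype(int)-w//2; u=np.clip(u,0,[640-w,480-w]); return tile(c,f,u[0],u[1],w,w,sc,ms)
E
python3 - <<'E'
from ov import *
P=[('pail',449.5,17.9,61),('mandrel',442.7,-105.8,66),('mug',428.9,-226.9,-113),('pail',468.9,-349,74)]
rows=[np.hstack([around(f,[p[1],p[2],35],w,200/w,model(*p)) for p in P]) for f,w in [('w2',80),('scene0',50),('side0',50)]]
cv2.imwrite('pics/ov1.png',np.vstack(rows))
E
```

```text
(no output)
```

View pics/ov1.png

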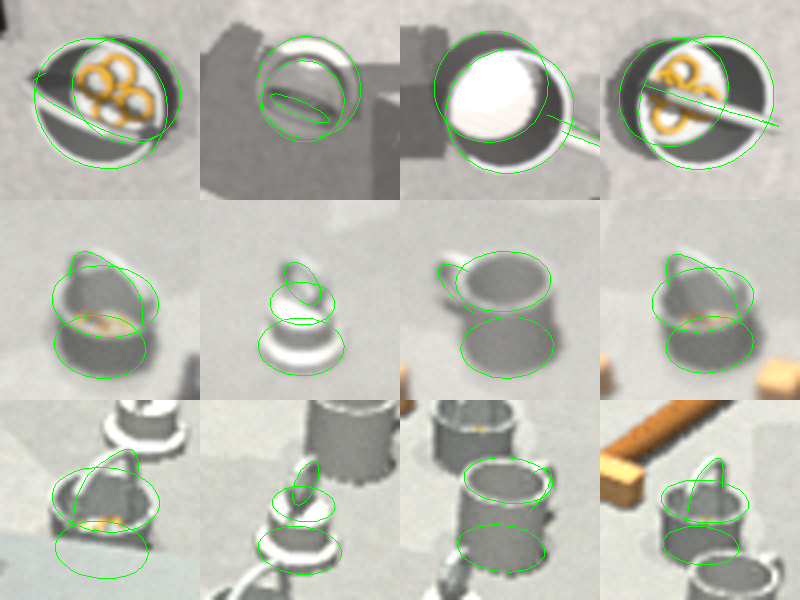

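The overlays match all three views to about 2–3 mm, so the four carrier poses are good. I'll write a helper that converts targets into tool increments, and fit the tray pose.

```bash
cat > go.py <<'E'
# python3 go.py x y z yaw  -> tool increments from the measured pose (yaw = world heading of tool y, deg)
import sys
from h import *
from scipy.spatial.transform import Rotation as Ro
def pose():
    s=status.state(); R=Ro.from_euler('xyz',s['tcp_rot']).as_matrix(); return s,s['eef_pos'],np.degrees(np.arctan2(R[1,1],R[0,1]))
def inc(p,yaw,x,y,z,ty,turn_first=True):
    a=np.radians(ty if turn_first else yaw); d=np.array([x,y,z])-p
    return 'turn %.2f  dx %.1f dy %.1f dz %.1f'%(-(((ty-yaw)+180)%360-180),-d[2],d[0]*np.cos(a)+d[1]*np.sin(a),d[0]*np.sin(a)-d[1]*np.cos(a))
def tray(u,v,C=(495,222),yaw=4):
    t=np.radians(yaw); return C[0]+u*np.cos(t)-v*np.sin(t),C[1]+u*np.sin(t)+v*np.cos(t)
if __name__=='__main__':
    s,p,yaw=pose(); print('t',s['t'],'pos',p.round(1),'yaw',yaw.round(2),'F',s['ft_force'].round(1),'open',s['opening'].round(3))
    v=[float(a) for a in sys.argv[1:]]
    for i in range(0,len(v),4): print(inc(p,yaw,*v[i:i+4])); p=np.array(v[i:i+3]); yaw=v[i+3]
E
python3 go.py 450 18.5 200 61
python3 - <<'E'
from ov import *
from go import tray
from scipy.optimize import least_squares
B=lambda u,v:(385+u/3.3333,130+v/3.3333)
sc=load('scene0');w=load('w1')
O=[(sc,B(115,233),(-130,-110,30)),(sc,B(52,487),(130,-110,30)),(sc,B(405,553),(130,110,30)),(w,(100/1.25,65/1.25),(130,-110,30)),(w,(160/1.25,332/1.25),(-130,-110,30))]
def res(q):
    r=[]
    for c,p,X in O: r+=list(np.array(proj(c,[*tray(X[0],X[1],q[:2],q[2]),X[2]]))-p)
    return r
q=least_squares(res,[495,222,4]); print(q.x,q.fun.round(1))
E
```

```text
[495. 222.   4.] [-1.  -0.8  2.3  0.9  2.4  2.7 -4.7 -4.4 -5.1  4.5]Traceback (most recent call last):
  File "go.py", line 13, in <module>
    s,p,yaw=pose(); print('t',s['t'],'pos',p.round(1),'yaw',yaw.round(2),'F',s['ft_force'].round(1),'open',s['opening'].round(3))
                                                                                                           ^^^^^^^^^^^^^^^^^^
AttributeError: 'float' object has no attribute 'round'
```

```bash
sed -i "s/s\['opening'\].round(3)/round(float(s['opening']),3)/" go.py; sed -i 's/c\[.cy.\]+f\*p\[1\]\/p\[2\]\]).round(1)/c["cy"]+f*p[1]\/p[2]])/' h.py
python3 go.py 450 18.5 200 61 450 18.5 60 61
python3 - <<'E'
from ov import *
from go import tray
from scipy.optimize import least_squares
B=lambda u,v:(385+u/3.3333,130+v/3.3333)
sc=load('scene0');w=load('w1')
O=[(sc,B(115,233),(-130,-110,30)),(sc,B(52,487),(130,-110,30)),(sc,B(405,553),(130,110,30)),(w,(100/1.25,65/1.25),(130,-110,30)),(w,(160/1.25,332/1.25),(-130,-110,30))]
def res(q):
    r=[]
    for c,p,X in O: r+=list(np.array(proj(c,[*tray(X[0],X[1],q[:2],q[2]),X[2]]))-p)
    return r
q=least_squares(res,[495,222,4]); print(q.x,q.fun.round(1)); O=O[:3]; q=least_squares(res,[495,222,4]); print(q.x,q.fun.round(1)); 
E
```

```text
t 1.6 pos [ 461.  -147.9  320.5] yaw 0.27 F [ 0.8 -0.1 -0.5] open 1.001
turn -60.73  dx 120.5 dy 140.2 dz -90.3
turn -0.00  dx 140.0 dy 0.0 dz 0.0
[493.62496479 216.93976975   4.1901132 ] [-3.1 -1.6  0.3  0.   0.2  1.5 -0.4 -3.4 -0.8  5.2]
[492.79684715 219.28246746   3.29090963] [-1.2 -1.8  0.7 -0.8  0.3  1.9]
```

Call:
apply_moves(increments=[[0, 15, 0, 0, -7.59], [0, 15, 0, 0, -7.59], [0, 15, 0, 0, -7.59], [0, 15, 0, 0, -7.59], [0, 15, 0, 0, -7.59], [0, 15, 0, 0, -7.59], [0, 15, 0, 0, -7.59], [0, 15, 0, 0, -7.59]])

```text
t: 2.4
eef_pos: [459.7, -151.4, 200.0]
tcp_rot: [-1.937, 1.57, -2.444]
ft_force: [0.5, -0.6, 0.4]
opening: 1.0
```

Call:
apply_moves(increments=[[0, 0, 35, -22.6, 0], [0, 0, 35, -22.6, 0], [0, 0, 35, -22.6, 0], [0, 0, 35, -22.6, 0], [0, 0, 0, 0, 0], [0, 0, 0, 0, 0], [0, 0, 0, 0, 0], [0, 0, 0, 0, 0]])

```text
t: 3.2
eef_pos: [450.0, 14.8, 200.5]
tcp_rot: [-1.398, 1.571, -1.911]
ft_force: [0.3, -0.1, 0.9]
opening: 0.998
```

```bash
sed -i 's/C=(495,222),yaw=4)/C=(493.5,218.5),yaw=3.8)/' go.py; python3 go.py 450 18.5 60 61; python3 - <<'E'
from ov import *
c=shot('wrist','w3'); P=[('pail',449.5,17.9,61),('pail',452,20.5,61)]
a=[cv2.resize(tile(c,'w3',0,0,640,300,1,model(*p),1.2),None,fx=1.25,fy=1.25) for p in P[:1]]
cv2.imwrite('pics/w3o.png',a[0])
E
```

```text
t 3.2 pos [450.   14.8 200.5] yaw 60.61 F [ 0.3 -0.1  0.9] open 0.998
turn -0.39  dx 140.5 dy 3.3 dz -1.8
```

View pics/w3o.png

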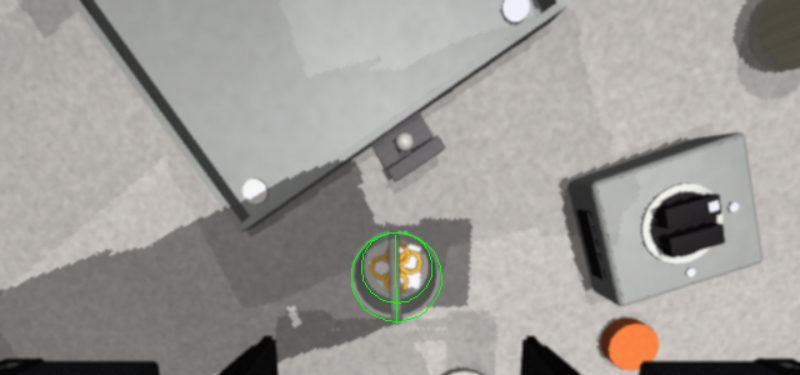

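The overlay sits on pail B at (395,275), so I'm descending to grasp. The same picture also shows tray corners at (247,225) and (563,8), and the slot at (690,228).

Call:
apply_moves(increments=[[0, 35, 0.8, -0.5, -0.4], [0, 35, 0.8, -0.5, 0], [0, 35, 0.8, -0.5, 0], [0, 35, 0.8, -0.5, 0], [0, 0, 0, 0, 0], [1, 0, 0, 0, 0], [1, 0, 0, 0, 0], [1, 0, 0, 0, 0], [1, 0, 0, 0, 0], [1, 0, 0, 0, 0]])

```text
t: 4.25
eef_pos: [449.9, 19.8, 61.4]
tcp_rot: [0.325, 1.569, -0.179]
ft_force: [1.1, 1.0, -0.9]
opening: 0.638
```

Call:
apply_moves(increments=[[1, 0, 0, 0, 0], [1, 0, 0, 0, 0], [1, 0, 0, 0, 0], [1, 0, 0, 0, 0]])

```text
t: 4.65
eef_pos: [449.6, 19.9, 60.6]
tcp_rot: [-1.915, 1.571, -2.419]
ft_force: [0.4, -0.1, 0.2]
opening: 0.302
```

```bash
python3 - <<'E'
from go import *
X,Y=tray(-85,20); Xm=93.8
print('target',X,Y)
s,p,yaw=pose(); print(p.round(1),yaw,s['opening'],s['ft_force'])
print(inc(p,yaw,p[0],p[1],150,yaw)); print(inc(np.array([p[0],p[1],150]),yaw,X,Y,150,93.8)); print(inc(np.array([X,Y,150]),93.8,X,Y,65.5,93.8))
c=load('w3')
for n,u,v,z in [('t--',247,225,30),('t+-',563,8,30),('slot',690,228,66),('sl1',660,235,66),('sl2',722,223,66)]: print(n,at(c,u/1.25,v/1.25,z))
print(tray(-130,-110),tray(130,-110))
E
```

```text
target 407.3613971871757 232.82274783184099
[449.6  19.9  60.6] 61.13000962269408 0.3021652253675257 [ 0.4177003  -0.11170848  0.23110836]
turn -0.00  dx -89.4 dy 0.0 dz 0.0
turn -32.67  dx -0.0 dy 215.3 dz -28.1
turn -0.00  dx 84.5 dy 0.0 dz 0.0
t-- [375.8 101.   30. ]
t+- [626.1 116.1  30. ]
slot [629.4 -40.   66. ]
sl1 [611.4 -34.9  66. ]
sl2 [648.  -46.9  66. ]
(np.float64(371.0759381660335), np.float64(100.12623143587447)) (np.float64(630.5043199219665), np.float64(117.35744553987453))
```

Call:
apply_moves(increments=[[1, 0, 0, 0, 0], [1, 0, 0, 0, 0], [1, 0, 0, 0, 0], [1, 0, 0, 0, 0], [1, 0, 0, 0, 0]])

```text
t: 5.15
eef_pos: [449.6, 19.9, 60.6]
tcp_rot: [-2.204, 1.571, -2.708]
ft_force: [-0.2, 1.1, -0.7]
opening: 0.066
```

Call:
apply_moves(increments=[[1, -10, 0, 0, 0], [1, -20, 0, 0, 0], [1, -30, 0, 0, 0], [1, -30, 0, 0, 0], [1, 0, 0, 0, -6.5], [1, 0, 0, 0, -6.5], [1, 0, 0, 0, -6.5], [1, 0, 0, 0, -6.5], [1, 0, 0, 0, -6.7]])

```text
t: 6.05
eef_pos: [449.5, 19.9, 151.3]
tcp_rot: [-0.365, 1.57, -0.294]
ft_force: [0.0, 0.0, -1.3]
opening: 0.062
```

Call:
apply_moves(increments=[[1, 0, 15, -2, 0], [1, 0, 30, -4, 0], [1, 0, 40, -5, 0], [1, 0, 40, -5, 0], [1, 0, 40, -5, 0], [1, 0, 35, -5, 0], [1, 0, 15, -2, 0], [1, 0, 0, 0, 0], [1, 0, 0, 0, 0], [1, 0, 0, 0, 0]])

```text
t: 7.05
eef_pos: [407.5, 231.8, 150.8]
tcp_rot: [-1.049, 1.571, -0.983]
ft_force: [-0.1, 0.7, -2.0]
opening: 0.062
```

```bash
python3 go.py 407.4 232.8 65.5 93.8
```

```text
t 7.05 pos [407.5 231.8 150.8] yaw 93.79 F [-0.1  0.7 -2. ] open 0.062
turn -0.01  dx 85.3 dy 1.0 dz -0.0
```

Call:
apply_moves(increments=[[1, 30, 0.5, 0, 0], [1, 30, 0.5, 0, 0], [1, 15, 0, 0, 0], [1, 6, 0, 0, 0], [1, 3.3, 0, 0, 0], [1, 0, 0, 0, 0], [0.65, 0, 0, 0, 0], [0.65, 0, 0, 0, 0], [0.65, 0, 0, 0, 0], [0.65, 0, 0, 0, 0]])

```text
t: 8.05
eef_pos: [407.4, 233.6, 66.6]
tcp_rot: [0.167, 1.57, 0.233]
ft_force: [0.4, -0.5, 1.0]
opening: 0.327
```

Call:
apply_moves(increments=[[0.65, -15, 0, 0, 0], [0.65, -30, 0, 0, 0], [0.65, -40, 0, 0, 0], [0.3, -40, 0, 0, 0], [0, 0, 0, 0, 7], [0, 0, 0, 0, 7], [0, 0, 0, 0, 7], [0, 0, 0, 0, 6.8], [0, 0, 0, 0, 0], [0, 0, 0, 0, 0]])

```text
t: 9.05
eef_pos: [407.2, 233.5, 191.4]
tcp_rot: [-0.361, 1.571, -0.776]
ft_force: [0.0, 1.1, -0.5]
opening: 0.882
```

```bash
python3 go.py 442.7 -105.8 190 66 442.7 -105.8 53 66
python3 - <<'E'
from h import *
a=load('scene0')['pixels'].astype(int); c=shot('scene','s1'); b=c['pixels'].astype(int)
from ov import model
d=abs(a-b).max(2)
for n,p in dict(M=('mandrel',442.7,-105.8,66),G=('mug',428.9,-226.9,-113),A=('pail',468.9,-349,74)).items():
    u=np.array([proj(c,q) for m in model(*p) for q in m]); x0,y0=u.min(0).astype(int);x1,y1=u.max(0).astype(int)+1
    k=d[y0:y1,x0:x1]; print(n,x0,y0,x1,y1,'mean',k.mean().round(1),'frac>40',(k>40).mean().round(3))
E
```

```text
t 9.05 pos [407.2 233.5 191.4] yaw 66.23 F [ 0.   1.1 -0.5] open 0.882
turn 0.23  dx 1.4 dy -295.6 dz 170.4
turn -0.00  dx 137.0 dy 0.0 dz 0.0
M 319 186 341 215 mean 11.5 frac>40 0.0
G 269 169 299 201 mean 7.0 frac>40 0.0
A 223 170 249 200 mean 6.1 frac>40 0.0
```

Call:
apply_moves(increments=[[0, 0, -20, 11.5, 0], [0, 0, -40, 23, 0], [0, 0, -42, 24.2, 0], [0, 0, -42, 24.2, 0], [0, 0, -42, 24.2, 0], [0, 0, -42, 24.2, 0], [0, 0, -40, 23, 0], [0, 0, -27, 16, 0], [0, 0, 0, 0, 0], [0, 0, 0, 0, 0]])

```text
t: 10.1
eef_pos: [442.8, -105.5, 191.1]
tcp_rot: [3.112, 1.57, 2.694]
ft_force: [0.4, 0.2, -0.4]
opening: 1.006
```

Call:
apply_moves(increments=[[0, 0, 0, 0, 0], [0, 0, 0, 0, 0], [0, 0, 0, 0, 0]])

```text
t: 10.4
eef_pos: [443.0, -104.3, 191.4]
tcp_rot: [-0.411, 1.571, -0.828]
ft_force: [0.2, 0.0, -1.4]
opening: 1.001
```

```bash
python3 go.py 442.7 -105.8 53 66
python3 - <<'E'
from ov import *
c=shot('wrist','w4'); P=[('mandrel',442.7,-105.8,66)]
cv2.imwrite('pics/w4o.png',np.hstack([around('w4',[442.7,-105.8,30],110,3.6,model(*P[0])),around('w4',[442.7,-105.8,30],110,3.6,[])]))
E
```

```text
t 10.4 pos [ 443.  -104.3  191.4] yaw 66.13 F [ 0.2  0.  -1.4] open 1.001
turn 0.13  dx 138.4 dy -1.5 dz 0.3
```

View pics/w4o.png

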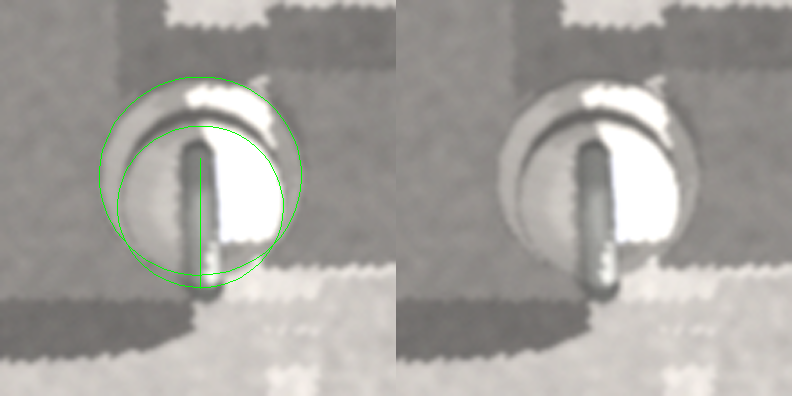

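The overlay matches the mandrel to about 1 mm, and the ring is turned about 3° more than the model. Grasping it now.

Call:
apply_moves(increments=[[0, 35, -0.8, 0.2, -3], [0, 35, -0.7, 0.1, 0], [0, 35, 0, 0, 0], [0, 33.4, 0, 0, 0], [1, 0, 0, 0, 0], [1, 0, 0, 0, 0], [1, 0, 0, 0, 0], [1, 0, 0, 0, 0], [1, 0, 0, 0, 0], [1, 0, 0, 0, 0]])

```text
t: 11.45
eef_pos: [443.0, -106.8, 53.7]
tcp_rot: [-0.074, 1.569, -0.44]
ft_force: [0.7, 0.6, 0.6]
opening: 0.552
```

Call:
apply_moves(increments=[[1, 0, 0, 0, 0], [1, 0, 0, 0, 0], [1, 0, 0, 0, 0], [1, 0, 0, 0, 0], [1, 0, 0, 0, 0], [1, 0, 0, 0, 0], [1, 0, 0, 0, 0], [1, 0, 0, 0, 0], [1, 0, 0, 0, 0]])

```text
t: 12.35
eef_pos: [442.7, -106.7, 52.9]
tcp_rot: [-2.329, 1.571, -2.695]
ft_force: [0.7, -0.6, -1.9]
opening: 0.077
```

Call:
apply_moves(increments=[[1, -10, 0, 0, 0], [1, -20, 0, 0, 0], [1, -30, 0, 0, 0], [1, -30, 0, 0, 0], [1, 0, 0, 0, -6.2], [1, 0, 0, 0, -6.2], [1, 0, 0, 0, -6.2], [1, 0, 0, 0, -6.2], [1, 0, 0, 0, 0]])

```text
t: 13.25
eef_pos: [442.6, -106.6, 143.5]
tcp_rot: [-0.794, 1.571, -0.726]
ft_force: [0.4, -0.3, -0.8]
opening: 0.079
```

```bash
python3 - <<'E'
from go import *
X,Y=tray(-85,-55); s,p,yaw=pose(); print(p.round(1),yaw,s['opening'],X,Y); print(inc(p,yaw,X,Y,145,93.8))
E
```

```text
[ 442.6 -106.6  143.5] 93.92392725667193 0.0794051415600992 412.3319397171757 157.98763770993725
turn 0.12  dx -1.5 dy 266.0 dz -12.7
```

Call:
apply_moves(increments=[[1, 0, 20, -1, 0], [1, 0, 40, -2, 0], [1, 0, 45, -2, 0], [1, 0, 45, -2, 0], [1, 0, 45, -2, 0], [1, 0, 40, -2, 0], [1, 0, 21, -1, 0], [1, 0, 10, -0.7, 0], [1, 0, 0, 0, 0], [1, 0, 0, 0, 0]])

```text
t: 14.25
eef_pos: [412.4, 157.2, 143.0]
tcp_rot: [-1.699, 1.571, -1.634]
ft_force: [0.3, -1.0, -1.3]
opening: 0.078
```

Call:
apply_moves(increments=[[1, 30, 0, 0, 0], [1, 30, 0, 0, 0], [1, 15, 0, 0, 0], [1, 6, 0, 0, 0], [1, 3.6, 0, 0, 0], [1, 0, 0, 0, 0], [0.65, 0, 0, 0, 0], [0.65, 0, 0, 0, 0], [0.65, 0, 0, 0, 0], [0.65, 0, 0, 0, 0]])

```text
t: 15.25
eef_pos: [412.5, 157.9, 58.6]
tcp_rot: [0.02, 1.57, 0.087]
ft_force: [0.1, -0.3, 0.2]
opening: 0.328
```

Call:
apply_moves(increments=[[0.65, -15, 0, 0, 0], [0.65, -30, 0, 0, 0], [0.65, -40, 0, 0, 0], [0.3, -45, 0, 0, 0], [0, 0, 0, 0, 6.7], [0, 0, 0, 0, 6.7], [0, 0, 0, 0, 6.7], [0, 0, 0, 0, 6.7], [0, 0, 0, 0, 0], [0, 0, 0, 0, 0]])

```text
t: 16.25
eef_pos: [412.2, 157.9, 188.4]
tcp_rot: [-0.422, 1.571, -0.819]
ft_force: [-0.9, 0.0, -0.5]
opening: 0.881
```

```bash
cat > chk.py <<'E'
from h import *
import sys
from ov import model
a=load('scene0')['pixels'].astype(int); c=shot('scene',sys.argv[1]); b=c['pixels'].astype(int); d=abs(a-b).max(2)
for n,p in dict(G=('mug',428.9,-226.9,-113),A=('pail',468.9,-349,74)).items():
    u=np.array([proj(c,q) for m in model(*p) for q in m]); x0,y0=u.min(0).astype(int);x1,y1=u.max(0).astype(int)+1
    k=d[y0:y1,x0:x1]; print(n,'mean',k.mean().round(1),'frac>40',(k>40).mean().round(3))
E
python3 chk.py s2
python3 - <<'E'
from go import *
t=np.radians(-113); X,Y=428.9+50*np.cos(t),-226.9+50*np.sin(t); print(X,Y); s,p,yaw=pose(); print(s['t'],p.round(1),yaw,s['opening']); print(inc(p,yaw,X,Y,190,67))
E
```

```text
G mean 6.0 frac>40 0.0
A mean 5.1 frac>40 0.0
409.3634435755363 -272.925242672622
16.3 [412.3 157.9 188.3] 67.21240970682267 0.9246174668153019
turn 0.21  dx -1.7 dy -397.7 dz 165.6
```

Call:
apply_moves(increments=[[0, 0, -20, 8.3, 0], [0, 0, -40, 16.6, 0], [0, 0, -43, 18, 0], [0, 0, -43, 18, 0], [0, 0, -43, 18, 0], [0, 0, -43, 18, 0], [0, 0, -43, 18, 0], [0, 0, -43, 18, 0], [0, 0, -40, 16.6, 0], [0, 0, -30, 12.4, 0]])

```text
t: 17.3
eef_pos: [409.6, -265.2, 188.3]
tcp_rot: [-0.605, 1.57, -1.005]
ft_force: [0.0, -0.4, -0.2]
opening: 1.0
```

Call:
apply_moves(increments=[[0, 0, -9.7, 3.7, 0], [0, 0, 0, 0, 0], [0, 0, 0, 0, 0], [0, 0, 0, 0, 0]])

```text
t: 17.7
eef_pos: [409.6, -271.6, 188.4]
tcp_rot: [2.666, 1.57, 2.267]
ft_force: [-0.6, 0.6, 0.0]
opening: 1.003
```

```bash
python3 go.py 409.4 -272.9 34 67
python3 - <<'E'
from ov import *
c=shot('wrist','w5'); P=('mug',428.9,-226.9,-113)
t=lambda m:tile(c,'w5',200,60,240,240,1.66,m,1.3)
cv2.imwrite('pics/w5o.png',np.hstack([t(model(*P)),t([])]))
E
```

```text
t 17.7 pos [ 409.6 -271.6  188.4] yaw 67.13 F [-0.6  0.6  0. ] open 1.003
turn 0.13  dx 154.4 dy -1.3 dz 0.3
```

View pics/w5o.png

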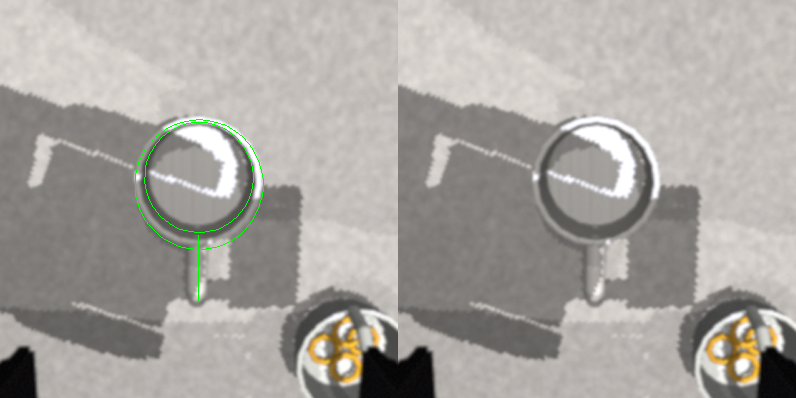

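The overlay fits the mug to about 1 mm. I'm descending onto its handle with a narrower opening, because pail A is close by.

Call:
apply_moves(increments=[[0.4, 35, -0.7, 0.2, 0], [0.4, 35, -0.6, 0.1, 0], [0.4, 10, 0, 0, 0], [0.4, 0, 0, 0, 0], [0.4, 35, 0, 0, 0], [0.4, 30, 0, 0, 0], [0.4, 9.4, 0, 0, 0], [1, 0, 0, 0, 0], [1, 0, 0, 0, 0], [1, 0, 0, 0, 0]])

```text
t: 18.75
eef_pos: [410.0, -274.7, 35.4]
tcp_rot: [-0.341, 1.568, -0.742]
ft_force: [0.6, -0.2, 0.5]
opening: 0.404
```

Call:
apply_moves(increments=[[1, 0, 0, 0, 0], [1, 0, 0, 0, 0], [1, 0, 0, 0, 0], [1, 0, 0, 0, 0], [1, 0, 0, 0, 0], [1, 0, 0, 0, 0], [1, 0, 0, 0, 0], [1, 0, 0, 0, 0]])

```text
t: 19.55
eef_pos: [409.3, -274.3, 34.0]
tcp_rot: [-1.027, 1.571, -1.428]
ft_force: [-1.3, -1.3, 5.1]
opening: 0.097
```

Call:
apply_moves(increments=[[1, -10, 0, 0, 0], [1, -20, 0, 0, 0], [1, -30, 0, 0, 0], [1, -40, 0, 0, 0], [1, -15, 0, 0, -6.7], [1, 0, 0, 0, -6.7], [1, 0, 0, 0, -6.7], [1, 0, 0, 0, -6.7], [1, 0, 0, 0, 0]])

```text
t: 20.45
eef_pos: [409.3, -274.1, 149.3]
tcp_rot: [-0.788, 1.571, -0.719]
ft_force: [-0.3, 0.2, -1.8]
opening: 0.098
```

```bash
python3 - <<'E'
from go import *
X,Y=tray(0,15-50); s,p,yaw=pose(); print(p.round(1),yaw,s['opening'],X,Y); print(inc(p,yaw,X,Y,149,93.8))
E
```

```text
[ 409.3 -274.1  149.3] 93.92620391070766 0.09807477434306014 495.819586514 183.57694860977824
turn 0.13  dx 0.3 dy 451.0 dz 116.7
```

Call:
apply_moves(increments=[[1, 0, 20, 5.2, 0], [1, 0, 38, 9.8, 0], [1, 0, 45, 11.6, 0], [1, 0, 45, 11.6, 0], [1, 0, 45, 11.6, 0], [1, 0, 45, 11.6, 0], [1, 0, 45, 11.6, 0], [1, 0, 45, 11.6, 0], [1, 0, 45, 11.6, 0], [1, 0, 40, 10.4, 0]])

```text
t: 21.45
eef_pos: [488.1, 147.2, 149.2]
tcp_rot: [0.022, 1.571, 0.086]
ft_force: [-0.0, -0.3, -1.3]
opening: 0.099
```

Call:
apply_moves(increments=[[1, 0, 25, 6.5, 0], [1, 0, 13, 3.6, 0], [1, 0, 0, 0, 0], [1, 0, 0, 0, 0], [1, 0, 0, 0, 0]])

```text
t: 21.95
eef_pos: [495.5, 182.3, 148.9]
tcp_rot: [-2.551, 1.57, -2.486]
ft_force: [-0.9, 0.2, -0.9]
opening: 0.099
```

```bash
python3 go.py 495.8 183.6 40 93.8
python3 - <<'E'
from ov import *
from go import tray
c=shot('scene','s3'); w=shot('side','s3s')
X,Y=tray(0,15)
M=model('mug',X,Y,-86.2,115); M+=model('pail',*tray(-85,20),93.8,5)+model('mandrel',*tray(-85,-55),93.8,5)
cv2.imwrite('pics/s3o.png',np.hstack([tile(c,'s3',370,130,200,200,2,M),tile(w,'s3s',230,200,200,200,2,M)]))
E
```

```text
t 21.95 pos [495.5 182.3 148.9] yaw 93.72 F [-0.9  0.2 -0.9] open 0.099
turn -0.08  dx 108.9 dy 1.3 dz 0.4
```

View pics/s3o.png

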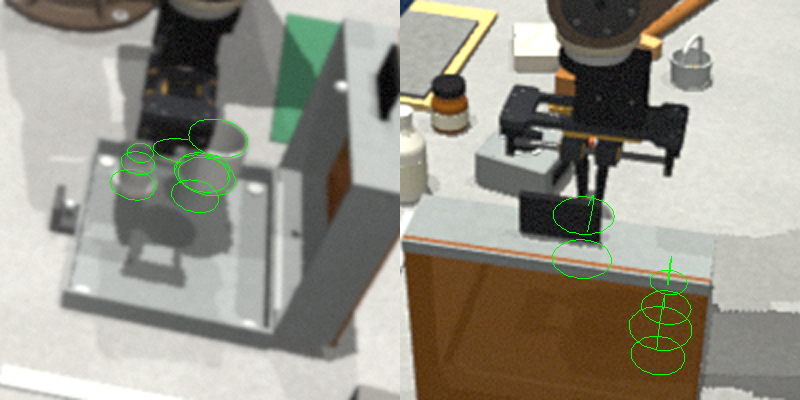

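The mug hangs nearly level over the tray (its rim at (220,136) matches the overlay), so I'm lowering it.

Call:
apply_moves(increments=[[1, 35, 0.7, 0.2, 0], [1, 35, 0.6, 0.2, 0], [1, 20, 0, 0, 0], [1, 10, 0, 0, 0], [1, 6, 0, 0, 0], [1, 2.9, 0, 0, 0], [1, 0, 0, 0, 0], [0.7, 0, 0, 0, 0], [0.7, 0, 0, 0, 0], [0.7, 0, 0, 0, 0]])

```text
t: 23.05
eef_pos: [496.2, 184.9, 40.5]
tcp_rot: [0.079, 1.57, 0.146]
ft_force: [0.2, 0.6, -1.1]
opening: 0.277
```

Call:
apply_moves(increments=[[0.7, 0, 0, 0, 0], [0.7, -15, 0, 0, 0], [0.7, -30, 0, 0, 0], [0.7, -40, 0, 0, 0], [0.3, -45, 0, 0, 0], [0, -20, 0, 0, 6.6], [0, 0, 0, 0, 6.6], [0, 0, 0, 0, 6.6], [0, 0, 0, 0, 0], [0, 0, 0, 0, 0]])

```text
t: 24.05
eef_pos: [495.9, 184.9, 189.9]
tcp_rot: [-2.213, 1.571, -2.489]
ft_force: [0.4, 0.3, -0.4]
opening: 0.747
```

```bash
python3 chk.py s4
python3 go.py 468.9 -349 190 74
```

```text
G mean 49.0 frac>40 0.645
A mean 7.6 frac>40 0.0
t 24.1 pos [495.9 184.8 189.9] yaw 74.21 F [-0.7 -0.3 -0.8] open 0.787
turn 0.21  dx -0.1 dy -520.6 dz 121.2
```

Call:
apply_moves(increments=[[0, 0, -22, 5.1, 0], [0, 0, -40, 9.3, 0], [0, 0, -47, 11, 0], [0, 0, -47, 11, 0], [0, 0, -47, 11, 0], [0, 0, -47, 11, 0], [0, 0, -47, 11, 0], [0, 0, -47, 11, 0], [0, 0, -47, 11, 0], [0, 0, -47, 11, 0]])

```text
t: 25.1
eef_pos: [473.4, -266.5, 189.9]
tcp_rot: [-3.135, 1.571, 2.872]
ft_force: [1.2, 0.9, 0.2]
opening: 1.0
```

Call:
apply_moves(increments=[[0, 0, -40, 9.3, 0], [0, 0, -30, 7, 0], [0, 0, -12.6, 2.5, 0], [0, 0, 0, 0, 0], [0, 0, 0, 0, 0], [0, 0, 0, 0, 0]])

```text
t: 25.7
eef_pos: [469.5, -347.6, 190.1]
tcp_rot: [2.481, 1.57, 2.204]
ft_force: [0.1, 1.0, 0.6]
opening: 1.0
```

```bash
python3 chk.py s5; python3 go.py 468.9 -349 60 74
python3 - <<'E'
from ov import *
# numeric edge check: bright rim ring / rod alignment in wrist picture
c=shot('wrist','w6'); g=cv2.GaussianBlur(cv2.cvtColor(c['pixels'],cv2.COLOR_RGB2GRAY),(0,0),1)
gx=cv2.Sobel(g,cv2.CV_32F,1,0);gy=cv2.Sobel(g,cv2.CV_32F,0,1);m=np.hypot(gx,gy)
def sc(x,y,yaw):
    pts=np.vstack([circ(x,y,38,32)]); u=np.array([proj(c,q) for q in pts]).round().astype(int)
    ok=(u[:,0]>=0)&(u[:,0]<640)&(u[:,1]>=0)&(u[:,1]<270); u=u[ok]; return m[u[:,1],u[:,0]].mean()
best=sorted([(-sc(468.9+a,-349+b,74),a,b) for a in range(-30,31,2) for b in range(-30,31,2)])[:6]; print(best, sc(468.9,-349,74))
E
```

```text
G mean 31.7 frac>40 0.37
A mean 13.9 frac>40 0.091
t 25.75 pos [ 469.5 -347.6  190.2] yaw 74.13 F [-0.2  0.3  0.4] open 1.004
turn 0.13  dx 130.2 dy -1.5 dz -0.2
[(np.float32(-77.225204), -2, 4), (np.float32(-76.14366), 28, -30), (np.float32(-73.8642), 28, -24), (np.float32(-73.765686), 28, -26), (np.float32(-72.61627), 26, -30), (np.float32(-72.226), 30, -26)] 57.43185
```

Call:
apply_moves(increments=[[0, 35, 0.5, -1, 0], [0, 35, 0.5, -1, 0], [0, 35, 0, 0, 0], [0, 25.2, 0, 0, 0], [1, 0, 0, 0, 0], [1, 0, 0, 0, 0], [1, 0, 0, 0, 0], [1, 0, 0, 0, 0], [1, 0, 0, 0, 0], [1, 0, 0, 0, 0]])

```text
t: 26.8
eef_pos: [467.7, -347.6, 60.5]
tcp_rot: [-0.503, 1.57, -0.781]
ft_force: [-0.4, -0.2, -0.2]
opening: 0.555
```

Call:
apply_moves(increments=[[1, 0, 0, 0, 0], [1, 0, 0, 0, 0], [1, 0, 0, 0, 0], [1, 0, 0, 0, 0], [1, 0, 0, 0, 0], [1, 0, 0, 0, 0], [1, 0, 0, 0, 0], [1, 0, 0, 0, 0], [1, 0, 0, 0, 0]])

```text
t: 27.7
eef_pos: [467.6, -347.5, 59.8]
tcp_rot: [-1.581, 1.571, -1.86]
ft_force: [0.4, 1.1, -1.3]
opening: 0.065
```

Call:
apply_moves(increments=[[1, -10, 0, 0, 0], [1, -20, 0, 0, 0], [1, -30, 0, 0, 0], [1, -40, 0, 0, 0], [1, -15, 0, 0, -6.6], [1, 0, 0, 0, -6.6], [1, 0, 0, 0, -6.6], [1, 0, 0, 0, 0]])

```text
t: 28.5
eef_pos: [467.5, -347.4, 175.6]
tcp_rot: [-0.993, 1.57, -0.924]
ft_force: [-0.1, 0.5, -1.5]
opening: 0.068
```

```bash
python3 - <<'E'
from go import *
X,Y=tray(85,5); s,p,yaw=pose(); print(s['t'],p.round(1),yaw,s['opening'],X,Y); print(inc(p,yaw,X,Y,175,93.8))
E
```

```text
28.5 [ 467.5 -347.4  175.6] 93.92441335143577 0.0675028037121484 577.9817553028242 229.12228887546027
turn 0.12  dx 0.6 dy 567.9 dz 148.5
```

Call:
apply_moves(increments=[[1, 0, 22, 5.8, 0], [1, 0, 40, 10.5, 0], [1, 0, 47, 12.3, 0], [1, 0, 47, 12.3, 0], [1, 0, 47, 12.3, 0], [1, 0, 47, 12.3, 0], [1, 0, 47, 12.3, 0], [1, 0, 47, 12.3, 0], [1, 0, 47, 12.3, 0], [1, 0, 47, 12.3, 0]])

```text
t: 29.5
eef_pos: [552.8, 99.2, 175.2]
tcp_rot: [-0.998, 1.571, -0.935]
ft_force: [1.0, 0.4, -1.9]
opening: 0.067
```

Call:
apply_moves(increments=[[1, 0, 47, 12.3, 0], [1, 0, 40, 10.5, 0], [1, 0, 30, 7.8, 0], [1, 0, 12.9, 3.2, 0], [1, 0, 0, 0, 0], [1, 0, 0, 0, 0], [1, 0, 0, 0, 0]])

```text
t: 30.2
eef_pos: [577.8, 227.6, 174.9]
tcp_rot: [-2.311, 1.57, -2.246]
ft_force: [-0.3, -1.0, -1.3]
opening: 0.065
```

```bash
python3 go.py 578 229.1 66 93.8
```

```text
t 30.2 pos [577.8 227.6 174.9] yaw 93.71 F [-0.3 -1.  -1.3] open 0.065
turn -0.09  dx 108.9 dy 1.5 dz 0.3
```

Call:
apply_moves(increments=[[1, 35, 0.7, 0.2, 0], [1, 35, 0.6, 0.1, 0], [1, 20, 0, 0, 0], [1, 10, 0, 0, 0], [1, 6, 0, 0, 0], [1, 2.6, 0, 0, 0], [1, 0, 0, 0, 0], [0.65, 0, 0, 0, 0], [0.65, 0, 0, 0, 0], [0.65, 0, 0, 0, 0]])

```text
t: 31.2
eef_pos: [578.3, 230.5, 66.9]
tcp_rot: [0.128, 1.57, 0.195]
ft_force: [-0.3, 0.2, 0.2]
opening: 0.259
```

Call:
apply_moves(increments=[[0.65, 0, 0, 0, 0], [0.65, -15, 0, 0, 0], [0.65, -30, 0, 0, 0], [0.65, -45, 0, 0, 0], [1, -45, -10, 0, 0], [1, -45, -25, -25, 0], [1, -45, -25, -30, 0], [1, -39, -20, -25, 0], [1, 0, 0, 0, 0], [1, 0, 0, 0, 0]])

```text
t: 32.2
eef_pos: [511.0, 152.8, 318.8]
tcp_rot: [0.096, 1.568, 0.162]
ft_force: [0.4, 0.8, -0.6]
opening: 0.006
```

Call:
apply_moves(increments=[[1, 0, 0, 0, 0], [1, 0, 0, 0, 0], [1, 0, 0, 0, 0]])

```text
t: 32.5
eef_pos: [511.4, 153.4, 315.8]
tcp_rot: [-3.001, 1.569, -2.934]
ft_force: [0.7, -1.1, 0.3]
opening: 0.005
```

```bash
python3 - <<'E'
from ov import *
from go import tray,pose
s,p,y=pose(); print(s['t'],p.round(1),y,s['opening'])
c=shot('wrist','w7'); shot('scene','s7')
M=model('mug',*tray(0,15),-86.2,5)+model('pail',*tray(-85,20),93.8,5)+model('mandrel',*tray(-85,-55),93.8,5)+model('pail',*tray(85,5),93.8,5)
T=lambda a,b,z:[*tray(a,b),z]
M+=[np.array([T(-130,-110,30),T(130,-110,30),T(130,110,30),T(-130,110,30),T(-130,-110,30)])]
M+=[np.array([T(-35,140,250),T(-35,144,292),T(35,144,292),T(35,144,250)])]
cv2.imwrite('pics/w7o.png',tile(c,'w7',0,0,640,400,1.25,M,1.2))
E
```

```text
32.5 [511.4 153.4 315.8] 93.85465914196331 0.005119051134807872
```

View pics/w7o.png

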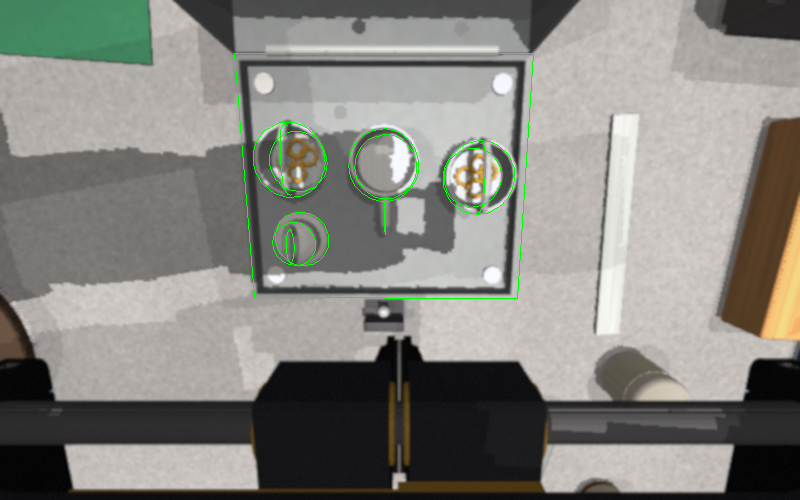

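All four carriers stand in the tray and match the overlay, and the tray outline fits too. Next I'll fit the hood angle from the first scene picture, using its free-side corners at crop b (523,33), (615,48), (655,335) and (535,305).

```bash
python3 - <<'E'
from ov import *
from go import tray
from scipy.optimize import least_squares
sc=load('scene0'); B=lambda u,v:np.array((385+u/3.3333,130+v/3.3333))
def pt(x,r,n,th): return [*tray(x,110-r*np.cos(th)+n*np.sin(th)),30+r*np.sin(th)+n*np.cos(th)]
O=[(B(523,33),-130,220,0),(B(615,48),-130,220,60),(B(655,335),130,220,60),(B(535,305),130,220,0)]
f=lambda q:np.concatenate([proj(sc,pt(x,r,n,q[0]))-p for p,x,r,n in O])
q=least_squares(f,[1.57]); print(q.x,q.fun.round(1))
for n in (30,34,38): print(n,pt(0,246,n,q.x[0]),pt(0,262,n,q.x[0]))
# tab corners outer vs picture
for x,r in [(-35,262),(35,262),(-35,220),(35,220)]:
    print(x,r,[((proj(sc,pt(x,r,n,q.x[0]))-[385,130])*3.3333).round() for n in (26,34)])
E
python3 go.py
```

```text
[1.61212534] [-1.  -0.7  1.   0.3 -0.1 -0.8  0.3  0.8]
30 [np.float64(483.5497409873793), np.float64(368.30834073075175), np.float64(274.55041781421266)] [np.float64(483.5059289068034), np.float64(368.96796326788564), np.float64(290.5367550623161)]
34 [np.float64(483.2848717567439), np.float64(372.29613842544416), np.float64(274.3851488308289)] [np.float64(483.24105967616794), np.float64(372.955760962578), np.float64(290.3714860789323)]
38 [np.float64(483.0200025261085), np.float64(376.28393612013656), np.float64(274.2198798474451)] [np.float64(482.97619044553255), np.float64(376.9435586572704), np.float64(290.20621709554854)]
-35 262 [array([598.,  72.]), array([613.,  74.])]
35 262 [array([607., 146.]), array([622., 149.])]
-35 220 [array([570., 129.]), array([584., 132.])]
35 220 [array([577., 204.]), array([592., 207.])]
t 32.6 pos [511.4 153.3 316.2] yaw 93.85 F [ 0.2 -0.4  0.5] open 0.006
```

```bash
python3 - <<'E'
from go import *
s,p,yaw=pose(); X,Y=tray(0,185); print(inc(p,yaw,X,Y,390,93.8)); 
r,n=250,34
def w(th,r): return np.array([110-r*np.cos(th)+n*np.sin(th)+10, 30+r*np.sin(th)+n*np.cos(th)+11])
q=np.array([185.,277]); 
ths=np.r_[1.6,np.arange(1.52,.1,-.07),.1]
for i,th in enumerate(ths):
    g=w(th,250 if th>.5 else 254) if i else np.array([w(1.6,250)[0],277]); d=g-q; q=g; print(round(th,2),'dx %.1f dy %.1f'%(-d[1],d[0]), 'tcp z %.0f'%g[1])
E
```

```text
turn 0.05  dx -73.8 dy 251.2 dz -13.5
1.6 dx -0.0 dy -23.7 tcp z 277
1.52 dx -15.4 dy -20.0 tcp z 292
1.45 dx -0.9 dy -17.6 tcp z 293
1.38 dx 0.4 dy -17.7 tcp z 293
1.31 dx 1.6 dy -17.6 tcp z 291
1.24 dx 2.8 dy -17.4 tcp z 288
1.17 dx 4.0 dy -17.2 tcp z 284
1.1 dx 5.2 dy -16.9 tcp z 279
1.03 dx 6.4 dy -16.5 tcp z 273
0.96 dx 7.5 dy -16.0 tcp z 265
0.89 dx 8.6 dy -15.4 tcp z 257
0.82 dx 9.7 dy -14.8 tcp z 247
0.75 dx 10.7 dy -14.1 tcp z 236
0.68 dx 11.7 dy -13.3 tcp z 225
0.61 dx 12.6 dy -12.4 tcp z 212
0.54 dx 13.4 dy -11.5 tcp z 199
0.47 dx 12.3 dy -14.1 tcp z 186
0.4 dx 15.1 dy -9.6 tcp z 171
0.33 dx 15.8 dy -8.6 tcp z 155
0.26 dx 16.3 dy -7.4 tcp z 139
0.19 dx 16.8 dy -6.3 tcp z 122
0.12 dx 17.2 dy -5.1 tcp z 105
0.1 dx 5.0 dy -1.2 tcp z 100
```

Call:
apply_moves(increments=[[1, -37, 0, 0, 0], [1, -37, 0, 0, 0], [1, 0, 25, -1.5, 0], [1, 0, 45, -2.4, 0], [1, 0, 45, -2.4, 0], [1, 0, 45, -2.4, 0], [1, 0, 45, -2.4, 0], [1, 0, 30, -1.6, 0], [1, 0, 16, -0.8, 0], [1, 0, 0, 0, 0]])

```text
t: 33.6
eef_pos: [480.7, 404.0, 390.0]
tcp_rot: [-2.581, 1.57, -2.512]
ft_force: [-0.1, 0.6, -0.5]
opening: 0.008
```

Call:
apply_moves(increments=[[1, 30, 0, 0, 0], [1, 40, 0, 0, 0], [1, 30, 0, 0, 0], [1, 13, 0, 0, 0], [1, 0, 0, 0, 0], [1, 0, 0, 0, 0], [1, 0, 0, 0, 0]])

```text
t: 34.3
eef_pos: [481.7, 402.7, 279.7]
tcp_rot: [0.481, 1.568, 0.547]
ft_force: [-1.0, 0.0, 0.4]
opening: 0.005
```

```bash
python3 - <<'E'
from go import *
X,Y=tray(0,185); s,p,yaw=pose(); print(s['t'],p.round(1),yaw,s['ft_force'].round(1)); print(inc(p,yaw,X,Y,277,93.8))
E
```

```text
34.3 [481.7 402.7 279.7] 93.81084252097233 [-1.   0.   0.4]
turn 0.01  dx 2.7 dy 0.4 dz -0.4
```

No contact on the way down behind the tab. Now pushing the hood over.

Call:
apply_moves(increments=[[1, 2.5, -12, 0, 0], [1, 0, -11, 0, 0], [1, 0, -10, 0, 0], [1, 0, -14, 0, 0], [1, 0, -17, 0, 0], [1, 0, -17, 0, 0]])

```text
t: 34.9
eef_pos: [486.5, 320.3, 275.5]
tcp_rot: [-0.05, 1.57, 0.017]
ft_force: [0.8, 3.5, -2.0]
opening: 0.003
```

```bash
python3 go.py
```

```text
t 34.9 pos [486.5 320.3 275.5] yaw 93.82 F [ 0.8  3.5 -2. ] open 0.003
```

Call:
apply_moves(increments=[[1, 0, -16, 0, 0], [1, 0, -17.4, 0, 0], [1, 0, -17.2, 0, 0], [1, 0, -16.9, 0, 0], [1, 4, -16.5, 0, 0], [1, 7.5, -16, 0, 0], [1, 8.6, -15.4, 0, 0], [1, 9.7, -14.8, 0, 0], [1, 10.7, -14.1, 0, 0], [1, 11.7, -13.3, 0, 0]])

```text
t: 35.9
eef_pos: [497.0, 163.3, 222.2]
tcp_rot: [-1.996, 1.57, -1.929]
ft_force: [-0.2, 2.1, 0.5]
opening: 0.005
```

```bash
python3 - <<'E'
from go import *
s,p,yaw=pose(); t=np.radians(3.8); d=p[:2]-[493.5,218.5]; print(s['t'],p.round(1),'tray',d@[np.cos(t),np.sin(t)],d@[-np.sin(t),np.cos(t)],s['ft_force'].round(1))
E
```

```text
35.9 [497.  163.3 222.2] tray -0.14905450054312883 -55.3290710392649 [-0.2  2.1  0.5]
```

Call:
apply_moves(increments=[[1, 12.6, -11.5, 0, 0], [1, 13.4, -11.5, 0, 0], [1, 12.3, -13.5, 0, 0], [1, 15.1, -9.6, 0, 0], [1, 15.8, -8.6, 0, 0], [1, 16.3, -7.4, 0, 0], [1, 16.8, -6.3, 0, 0], [1, 13, -4, 0, 0], [1, 0, 0, 0, 0], [1, 0, 0, 0, 0]])

```text
t: 36.9
eef_pos: [501.6, 92.0, 107.6]
tcp_rot: [-2.997, 1.57, -2.93]
ft_force: [-0.5, 0.3, -0.1]
opening: 0.004
```

```bash
cat > tr.py <<'E'
from go import *
s,p,yaw=pose(); t=np.radians(3.8); d=p[:2]-[493.5,218.5]; print(s['t'],p.round(1),'tray',d@[np.cos(t),np.sin(t)],d@[-np.sin(t),np.cos(t)],s['ft_force'].round(1))
E
python3 tr.py
```

```text
36.9 [501.6  92.  107.6] tray -0.2894003642012431 -126.78239446178355 [-0.5  0.3 -0.1]
```

Call:
apply_moves(increments=[[1, 6, -4, 0, 0], [1, 6, -3, 0, 0], [1, 3, 0, 0, 0], [1, 2, 0, 0, 0], [1, 2, 0, 0, 0], [1, 0, 0, 0, 0]])

```text
t: 37.5
eef_pos: [502.4, 85.0, 89.2]
tcp_rot: [-0.456, 1.57, -0.39]
ft_force: [0.0, -0.1, -0.1]
opening: 0.005
```

Call:
apply_moves(increments=[[1, 2, 0, 0, 0], [1, 2, 0, 0, 0]])

```text
t: 37.7
eef_pos: [502.5, 85.1, 85.2]
tcp_rot: [-0.681, 1.57, -0.613]
ft_force: [-0.0, -4.4, 6.5]
opening: 0.003
```

Call:
apply_moves(increments=[[1, 2, 0, 0, 0], [1, 2, 0, 0, 0]])

```text
t: 37.9
eef_pos: [502.5, 85.2, 80.9]
tcp_rot: [-0.4, 1.57, -0.333]
ft_force: [0.9, -1.6, 1.8]
opening: 0.001
```

Call:
apply_moves(increments=[[1, 2, 0, 0, 0], [1, 2, 0, 0, 0]])

```text
t: 38.1
eef_pos: [502.1, 85.5, 76.5]
tcp_rot: [2.971, 1.57, 3.037]
ft_force: [-0.4, -0.6, -0.2]
opening: 0.005
```

Call:
apply_moves(increments=[[1, 1, 0, 0, 0], [1, 1, 0, 0, 0]])

```text
t: 38.3
eef_pos: [502.1, 85.4, 75.1]
tcp_rot: [3.113, 1.57, -3.103]
ft_force: [-5.2, 0.2, 18.6]
opening: -0.003
```

Call:
apply_moves(increments=[[1, 1, 0, 0, 0], [1, 1, 0, 0, 0]])

```text
t: 38.5
eef_pos: [502.1, 85.5, 74.7]
tcp_rot: [-0.149, 1.57, -0.082]
ft_force: [-11.1, -1.6, 43.8]
opening: 0.005
```

The hood now meets a hard stop with the tab face at z≈64, as it should when shut. I'm backing off and going to look at the switch and the stand.

Call:
apply_moves(increments=[[1, -10, 0, 0, 0], [1, -40, 0, 0, 0], [1, -45, 0, 0, 0], [1, -45, 0, 0, 5.1], [1, -20, 0, 0, 5.2], [1, 0, 0, 0, 0], [1, 0, 0, 0, 0]])

```text
t: 39.2
eef_pos: [502.0, 85.4, 232.5]
tcp_rot: [-2.771, 1.571, -2.883]
ft_force: [-0.3, 0.5, -0.1]
opening: 0.005
```

```bash
python3 go.py 630 -100 230 83.5 605 -285 230 83.5
```

```text
t 39.2 pos [502.   85.4 232.5] yaw 83.63 F [-0.3  0.5 -0.1] open 0.005
turn 0.13  dx 2.5 dy -169.7 dz 148.2
turn -0.00  dx -0.0 dy -186.6 dz -3.9
```

Call:
apply_moves(increments=[[0.5, 0, -20, 17.5, 0], [0.3, 0, -33, 29, 0], [0.3, 0, -35, 30.5, 0], [0.3, 0, -35, 30.5, 0], [0.3, 0, -28, 24.5, 0], [0.3, 0, -18.7, 16.2, 0], [0.3, 0, 0, 0, 0], [0.3, 0, 0, 0, 0], [0.3, 0, 0, 0, 0], [0.3, 0, 0, 0, 0]])

```text
t: 40.2
eef_pos: [630.0, -98.9, 232.8]
tcp_rot: [2.98, 1.57, 2.869]
ft_force: [-0.5, -0.3, -0.6]
opening: 0.697
```

```bash
python3 -c "
from h import *
shot('wrist','w8'); shot('scene','s8')"
```

Call:
apply_moves(increments=[[0.3, 0, -20, -0.4, 0], [0.3, 0, -38, -0.8, 0], [0.3, 0, -43, -0.9, 0], [0.3, 0, -40, -0.9, 0], [0.3, 0, -30, -0.6, 0], [0.3, 0, -15.6, -0.3, 0], [0.3, 0, 0, 0, 0], [0.3, 0, 0, 0, 0], [0.3, 0, 0, 0, 0], [0.3, 0, 0, 0, 0]])

```text
t: 41.3
eef_pos: [605.9, -283.5, 233.2]
tcp_rot: [-0.258, 1.571, -0.369]
ft_force: [-0.6, 0.9, -0.5]
opening: 0.696
```

```bash
python3 - <<'E'
from ov import *
a=shot('wrist','w9'); b=load('w8'); c=load('s8')
# centre tiles on expected switch & driver
us=proj(b,[631,-41,66]).astype(int); ud=proj(a,[603,-226,100]).astype(int); print(us,ud)
def tl(f,u,w,h,s):
    u=np.clip(np.array(u)-[w//2,h//2],0,[640-w,480-h]); print(f,u,s); return cv2.resize(cv2.convertScaleAbs(cv2.imread('pics/'+f+'.png')[u[1]:u[1]+h,u[0]:u[0]+w],alpha=1.4),None,fx=s,fy=s,interpolation=cv2.INTER_CUBIC)
cv2.imwrite('pics/m2.png',np.vstack([np.hstack([tl('w8',us,100,100,4),tl('w9',ud,100,100,4)]),np.hstack([tl('s8',(490,230),200,100,2),tl('w9',(320,135),400,200,1)])]))
E
```

```text
[312 158] [306 160]
w8 [262 108] 4
w9 [256 110] 4
s8 [390 180] 2
w9 [120  35] 1
```

View pics/m2.png

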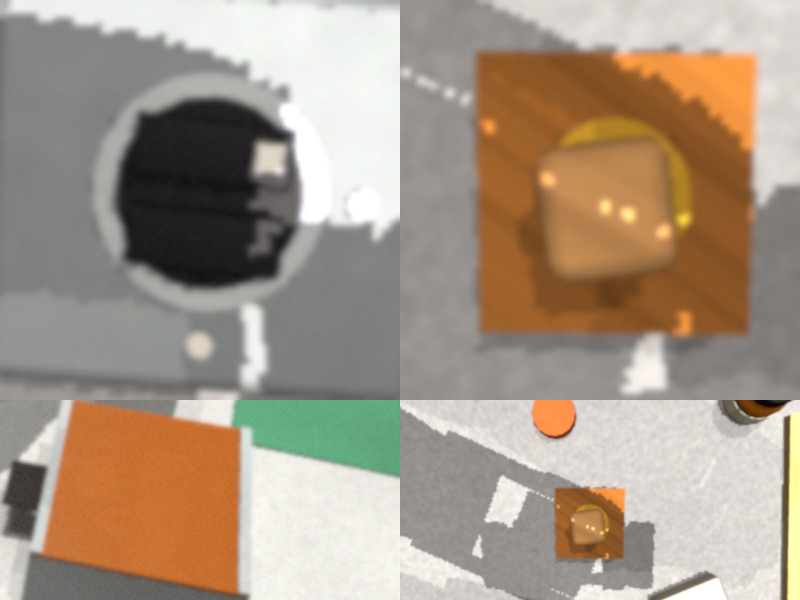

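The montage shows:
- **Hood:** shut in the scene view.
- **Stand:** squared up with the tool.
- **Driver handle:** turned about 5.5° counter-clockwise, its top centred at tile (207,209).
- **Switch block:** turned about 6° clockwise, centred near tile (210,196), with the slot running left to right.

Next I'll compute positions and look at the slot intensities numerically.

```bash
python3 - <<'E'
from h import *
from go import *
a=load('w9');b=load('w8')
print('driver top',at(a,307.9-.4,162.4-.4,124),'stand',at(a,309.5,157.8,60))
S=lambda u,v:(262+u/4-.4,108+v/4-.4)
print('block',at(b,*S(210.5,196),66),'ring',at(b,*S(211,189),51))
for p,q in [((140,113),(125,260)),((125,260),(280,275)),((140,113),(295,138))]:
    A=at(b,*S(*p),66);B=at(b,*S(*q),66);d=B-A;print(A,B,np.degrees(np.arctan2(d[1],d[0])),np.hypot(*d[:2]))
g=cv2.cvtColor(b['pixels'],cv2.COLOR_RGB2GRAY)
print('rows 132..182, cols 288..340 step 2')
for r in range(132,184): print(r,' '.join('%3d'%v for v in g[r,286:342:2]))
E
python3 go.py 605 -226 230 89
```

```text
driver top [ 604.5 -225.7  124. ] stand [ 604.4 -225.3   60. ]
block [632.7 -39.9  66. ] ring [632.7 -38.9  51. ]
[619.8 -21.2  66. ] [612.7 -51.3  66. ] -103.27234500699633 30.926040807060943
[612.7 -51.3  66. ] [645.7 -58.3  66. ] -11.976132444203355 33.734255586866
[619.8 -21.2  66. ] [651.9 -30.   66. ] -15.330607169935893 33.2843807212933
rows 132..182, cols 288..340 step 2
132  93  93  93  94  96 109 119 122 123 122 114  93  86  82  81  77  89 105 119 126 126 126 123 111 147 176 176 176
133  93  93  93  94 103 118 122 122 120 113  86  56  48  42  42  42  51  69  93 116 123 125 125 133 159 176 176 175
134  92  92  93  97 112 119 117 119 108  84  48  29  28  26  25  25  29  37  56  87 111 123 125 167 191 178 175 175
135  92  92  92 102 118 106  97  99  78  48  27  24  24  24  25  24  25  24  32  51  85 117 123 184 214 183 174 174
136  92  92  92 109 119  85  61  63  43  25  22  22  23  22  24  24  23  24  26  29  53 101 122 181 221 192 174 174
137  92  91  91 115 118  74  32  32  26  22  21  21  21  20  20  22  23  25  22  25  31  73 112 161 221 210 180 174
138  93  92  96 119 11
[... 4723 characters left out ...]
91  91  92
179  92  92  91  91  92 102 116 121 116 108  96  62  51  45  44  45  58  73  97 105 110 114 115 107  94  92  91  92
180  94  92  91  91  92  95 108 119 121 119 116  91  90  86  85  86  99 106 117 118 120 118 110  97  93  91  91  91
181  92  92  91  91  93  92  95 111 121 123 122 113 114 112 111 111 117 120 122 121 119 113 100  92  92  92  92  91
182  95  95  93  94  99  94  91  98 114 121 124 122 123 122 122 121 123 123 123 121 112 101  93  91  92  92  92  91
183 103 102 101 101 104  95  94  91  99 111 121 124 125 125 124 124 124 123 125 127 107  94  91  92  92  92  92  92
t 41.35 pos [ 605.9 -283.8  233.1] yaw 83.61 F [ 0.4  0.5 -0.2] open 0.699
turn -5.39  dx 3.1 dy 57.7 dz -1.9
```

Slot centre comes out at about (632.6, −39.9) with yaw −13°. The driver axis is at about (604.5, −225.6) with its flats at −1° (mod 90). I'll grip with tool y at 179°, so the jaws centre the blade's thickness and j6 has room for the turn.

Call:
apply_moves(increments=[[0.3, 0, 0, 0, -7.95], [0.3, 0, 0, 0, -7.95], [0.3, 0, 0, 0, -7.95], [0.3, 0, 0, 0, -7.95], [0.3, 0, 0, 0, -7.95], [0.3, 0, 0, 0, -7.95], [0.3, 0, 0, 0, -7.95], [0.3, 0, 0, 0, -7.95], [0.3, 0, 0, 0, -7.95], [0.3, 0, 0, 0, -7.95]])

```text
t: 42.35
eef_pos: [605.7, -284.3, 233.0]
tcp_rot: [-1.982, 1.571, -0.701]
ft_force: [-0.1, 0.5, -0.1]
opening: 0.703
```

Call:
apply_moves(increments=[[0.3, 0, 0, 0, -7.95], [0.3, 0, 0, 0, -7.95], [0.3, 0, 0, 0, 0], [0.3, 0, 0, 0, 0]])

```text
t: 42.75
eef_pos: [605.6, -284.5, 233.0]
tcp_rot: [-2.665, 1.571, -1.116]
ft_force: [-0.3, 1.1, -0.2]
opening: 0.7
```

```bash
python3 go.py 604.5 -225.6 200 179; python3 -c "
from h import *
print(at(load('w8'),314.2,156.6,66))"
```

```text
t 42.75 pos [ 605.6 -284.5  233. ] yaw 178.73 F [-0.3  1.1 -0.2] open 0.7
turn -0.27  dx 33.0 dy 2.2 dz 58.9
[632.6 -39.9  66. ]
```

Call:
apply_moves(increments=[[0.3, 11, 0.8, 15, -0.3], [0.3, 11, 0.7, 25, 0], [0.3, 11, 0.7, 18.9, 0], [0.3, 0, 0, 0, 0], [0.3, 0, 0, 0, 0], [0.3, 35, 0, 0, 0], [0.3, 40, 0, 0, 0], [0.3, 25, 0, 0, 0], [0.3, 14, 0, 0, 0], [0.3, 0, 0, 0, 0]])

```text
t: 43.75
eef_pos: [603.9, -226.6, 84.8]
tcp_rot: [1.198, 1.569, 2.754]
ft_force: [0.0, -0.4, 0.0]
opening: 0.699
```

Call:
apply_moves(increments=[[0.3, 0, 0, 0, 0], [1, 0, 0, 0, 0], [1, 0, 0, 0, 0], [1, 0, 0, 0, 0], [1, 0, 0, 0, 0], [1, 0, 0, 0, 0], [1, 0, 0, 0, 0], [1, 0, 0, 0, 0], [1, 0, 0, 0, 0], [1, 0, 0, 0, 0]])

```text
t: 44.75
eef_pos: [604.2, -226.0, 86.0]
tcp_rot: [-2.375, 1.571, -0.818]
ft_force: [-0.2, 0.5, 2.2]
opening: 0.248
```

```bash
python3 go.py
```

```text
t 44.75 pos [ 604.2 -226.    86. ] yaw 179.23 F [-0.2  0.5  2.2] open 0.248
```

Call:
apply_moves(increments=[[1, -10, 0, 0, 0], [1, -25, 0, 0, 0], [1, -35, 0, 0, 0], [1, -35, 0, 0, 0], [1, -15, 0, 0, 0], [1, 0, 0, 0, 0], [1, 0, 0, 0, 0], [1, 0, 0, 0, 0], [1, 0, 0, 0, 0]])

```text
t: 45.65
eef_pos: [603.9, -225.9, 204.7]
tcp_rot: [1.158, 1.569, 2.716]
ft_force: [-0.4, 1.0, -1.0]
opening: 0.251
```

```bash
python3 go.py 632.6 -39.9 206 166.8; python3 - <<'E'
from h import *
for f in ('scene','side'):
    c=shot(f,f+'9'); g=cv2.cvtColor(c['pixels'],cv2.COLOR_RGB2GRAY)
    u=proj(c,[604.5,-225.6,140]).round().astype(int); a=proj(c,[604.5,-225.6,180]); b=proj(c,[604.5,-225.6,126]); print(f,'foot',a.round(1),'tip',b.round(1))
    for r in range(int(a[1])-2,int(b[1])+4): print(r,' '.join('%3d'%v for v in g[r,u[0]-11:u[0]+12]))
E
```

```text
t 45.65 pos [ 603.9 -225.9  204.7] yaw 179.23 F [-0.4  1.  -1. ] open 0.251
turn 12.43  dx -1.3 dy 14.5 dz 187.6
scene foot [253.4 180.4] tip [255.6 199.5]
178 164 154 127 100  87  87  86  86  83  83  85  79  71  60  56  65  83 108 130 148 151 150 149
179 163 149 124  97  87  85  85  86  84  84  82  81  73  67  66  73  88 104 129 144 149 150 151
180 161 144 122  95  89  84  83  82  82  83  86  82  80  75  76  79  87 107 130 145 149 149 151
181 152 143 122 101  84  84  83  81  83  82  82  85  78  78  79  80  91 114 132 145 151 151 149
182 149 144 132 110  91  84  86  82  83  83  84  82  81  82  81  87 106 128 140 150 152 152 149
183 149 146 141 122 106  92  86  84  83  81  82  82  83  87  99 108 124 142 150 152 151 152 149
184 149 145 146 139 127 112 104  98  91  89  86  85  92 106 122 134 144 149 149 152 151 153 150
185 150 149 146 147 144 136 131 122 113  99  89  91 105 123 139 148 149 151 153 152 152 153 151
186 151 148 151 150 149 148 145 137 126 108  97  92 109 129 145 151 151 152 152 153 150 151 151
187 151 149 150 149 151 151 147 145 133 114  98  97 107 130 144 150 151 151 152 
[... 3101 characters left out ...]
 167 164 166 166 165 167 169
210 164 166 166 163 165 167 168 166 127  82  84  92  97 118 156 168 169 164 163 166 164 164 164
211 165 166 165 162 164 166 167 164 120  85  85  90  84  90 145 169 168 166 165 164 165 167 165
212 163 165 163 165 167 165 168 154 110  87  90  90  84  84 144 168 166 164 167 165 163 165 164
213 161 162 164 166 168 169 167 152 113  87  90  87  84  89 145 168 169 165 165 165 164 160 163
214 163 164 164 165 166 165 167 157 131 112 111 106  94 105 149 163 165 163 166 164 163 166 164
215 163 163 162 162 163 164 166 166 165 157 153 145 133 133 155 163 165 163 165 163 165 166 164
216 165 166 166 162 161 163 163 165 167 168 169 168 164 164 163 167 164 165 164 164 163 167 157
```

In the side view the blade widens across x near its tip, to 5–6 px against 3 px for the shank. So the blade lies along tool y, as I assumed. Moving over the slot.

Call:
apply_moves(increments=[[1, 0, 0, 0, 6.2], [1, 0, 0, 0, 6.2], [1, 0, 1.5, 19, 0], [1, 0, 3, 39, 0], [1, 0, 3.5, 45, 0], [1, 0, 3, 39, 0], [1, 0, 2.5, 30, 0], [1, 0, 1, 15.6, 0], [1, 0, 0, 0, 0], [1, 0, 0, 0, 0]])

```text
t: 46.75
eef_pos: [632.7, -40.3, 205.8]
tcp_rot: [2.686, 1.57, -2.255]
ft_force: [0.1, 0.0, -0.5]
opening: 0.256
```

Call:
apply_moves(increments=[[1, 20, 0, 0, 0], [1, 20, 0, 0, 0], [1, 8, 0, 0, 0], [1, 0, 0, 0, 0], [1, 0, 0, 0, 0], [1, 0, 0, 0, 0], [1, 0, 0, 0, 0], [1, 0, 0, 0, 0]])

```text
t: 47.55
eef_pos: [633.0, -40.1, 158.5]
tcp_rot: [-1.606, 1.57, -0.265]
ft_force: [0.5, -0.3, -1.1]
opening: 0.253
```

```bash
python3 go.py 632.6 -39.9 148 166.8; python3 - <<'E'
from h import *
for f in ('scene','side'):
    c=shot(f,f+'10'); cv2.imwrite('pics/%s10c.png'%f,c['pixels'][:,:,::-1])
a=[cv2.resize(load(f)['pixels'][v-35:v+35,u-35:u+35,::-1],(400,400),interpolation=cv2.INTER_CUBIC) for f in ('scene10','side10') for u,v in [proj(load(f),[632.6,-39.9,75]).astype(int)]]
cv2.imwrite('pics/m3.png',cv2.convertScaleAbs(np.hstack(a),alpha=1.4))
E
```

```text
t 47.55 pos [633.  -40.1 158.5] yaw 166.83 F [ 0.5 -0.3 -1.1] open 0.253
turn 0.03  dx 10.5 dy 0.4 dz 0.1
```

View pics/m3.png

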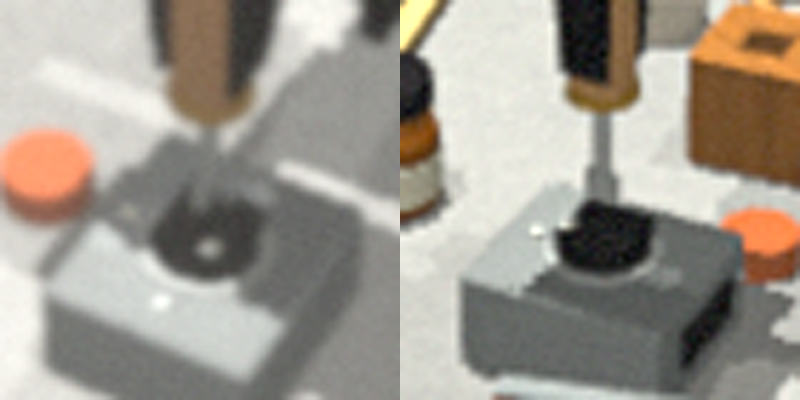

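The blade is centred over the switch block in both views, about 12 mm above the mouth. Descending in small steps and watching the force.

Call:
apply_moves(increments=[[1, 4, 0.3, 0, 0], [1, 4, 0, 0, 0], [1, 2, 0, 0, 0], [1, 0, 0, 0, 0]])

```text
t: 48.05
eef_pos: [632.3, -39.9, 147.4]
tcp_rot: [1.738, 1.57, 3.079]
ft_force: [-0.7, 0.2, -1.2]
opening: 0.254
```

Call:
apply_moves(increments=[[1, 1.5, 0, 0, 0], [1, 1.5, 0, 0, 0]])

```text
t: 48.25
eef_pos: [632.6, -40.0, 144.9]
tcp_rot: [-1.93, 1.571, -0.589]
ft_force: [0.7, -0.5, -1.0]
opening: 0.251
```

Call:
apply_moves(increments=[[1, 1, 0, 0, 0], [1, 0, 0, 0, 0]])

```text
t: 48.45
eef_pos: [632.5, -40.0, 143.8]
tcp_rot: [2.076, 1.571, -2.866]
ft_force: [0.5, -0.3, -0.5]
opening: 0.254
```

Call:
apply_moves(increments=[[1, 2, 0, 0, 0], [1, 2, 0, 0, 0], [1, 0, 0, 0, 0]])

```text
t: 48.75
eef_pos: [632.4, -40.0, 139.6]
tcp_rot: [1.789, 1.57, 3.13]
ft_force: [-0.2, -0.3, -0.9]
opening: 0.249
```

Call:
apply_moves(increments=[[1, 2, 0, 0, 0], [1, 1, 0, 0, 0], [1, 0, 0, 0, 0]])

```text
t: 49.05
eef_pos: [632.5, -40.0, 136.8]
tcp_rot: [2.04, 1.571, -2.903]
ft_force: [-0.2, -0.6, -0.3]
opening: 0.251
```

The blade is in the slot, 9 mm deep with no contact force. Turning clockwise.

Call:
apply_moves(increments=[[1, 0, 0, 0, 4], [1, 0, 0, 0, 6], [1, 0, 0, 0, 8], [1, 0, 0, 0, 8], [1, 0, 0, 0, 8]])

```text
t: 49.55
eef_pos: [632.2, -40.5, 136.9]
tcp_rot: [-3.141, 1.57, -2.399]
ft_force: [-1.9, -3.2, -0.3]
opening: 0.25
```

```bash
python3 go.py; python3 -c "
from h import *
print(status.state()['moment'],status.state()['joints'])"
```

```text
t 49.55 pos [632.2 -40.5 136.9] yaw 132.52 F [-1.9 -3.2 -0.3] open 0.25
[-0.70695606  0.30123084  0.09875642] [-1.67730819e-01  5.97518959e-01  1.62675280e+00 -1.25639727e-03
  9.18096824e-01 -9.09024241e-01]
```

Call:
apply_moves(increments=[[1, 0, 0, 0, 8], [1, 0, 0, 0, 8], [1, 0, 0, 0, 8], [1, 0, 0, 0, 8], [1, 0, 0, 0, 6], [1, 0, 0, 0, 4], [1, 0, 0, 0, 0]])

```text
t: 50.25
eef_pos: [632.1, -40.4, 136.9]
tcp_rot: [-2.533, 1.57, -2.519]
ft_force: [-3.1, -3.3, -0.7]
opening: 0.255
```

```bash
python3 go.py; python3 -c "
from h import *
print(status.state()['moment'],status.state()['joints'])"
```

```text
t 50.25 pos [632.1 -40.4 136.9] yaw 90.79 F [-3.1 -3.3 -0.7] open 0.255
[-0.86276013  0.4515548  -0.01545277] [-1.67679712e-01  5.97489016e-01  1.62678394e+00 -1.07005382e-03
  9.18162171e-01 -1.80747914e-01]
```

Call:
apply_moves(increments=[[1, 0, 0, 0, 4], [1, 0, 0, 0, 4], [1, 0, 0, 0, 3], [1, 0, 0, 0, 0]])

```text
t: 50.65
eef_pos: [632.2, -40.3, 136.9]
tcp_rot: [-2.416, 1.57, -2.592]
ft_force: [-3.1, -3.3, -0.2]
opening: 0.253
```

```bash
python3 go.py; python3 -c "
from h import *
print(status.state()['moment'],status.state()['tau'].round(2))"
```

```text
t 50.65 pos [632.2 -40.3 136.9] yaw 79.91 F [-3.1 -3.3 -0.2] open 0.253
[-0.8247827   0.68708997  0.10303273] [  2.52 -65.3  -24.     1.21  -0.71   0.83]
```

Call:
apply_moves(increments=[[1, 0, 0, 0, 2.5], [1, 0, 0, 0, 2.5], [1, 0, 0, 0, 0]])

```text
t: 50.95
eef_pos: [632.2, -40.2, 136.8]
tcp_rot: [-2.472, 1.57, -2.734]
ft_force: [-3.6, -5.0, -0.0]
opening: 0.25
```

```bash
python3 go.py; python3 -c "
from h import *
print(status.state()['moment'],status.state()['tau'].round(2))"
```

```text
t 50.95 pos [632.2 -40.2 136.8] yaw 74.96 F [-3.6 -5.  -0. ] open 0.25
[-0.9242099   0.77912185  0.02084888] [  2.49 -65.33 -24.25   1.24  -0.86   0.67]
```

Call:
apply_moves(increments=[[1, 0, 0, 0, 2], [1, 0, 0, 0, 2], [1, 0, 0, 0, 0]])

```text
t: 51.25
eef_pos: [632.2, -40.2, 136.9]
tcp_rot: [-2.372, 1.57, -2.704]
ft_force: [-3.5, -3.5, -0.5]
opening: 0.252
```

```bash
python3 go.py; python3 -c "
from h import *
print(status.state()['moment'],status.state()['tau'].round(2))"
```

```text
t 51.25 pos [632.2 -40.2 136.9] yaw 70.97 F [-3.5 -3.5 -0.5] open 0.252
[-1.01975451  0.77112827  0.03468287] [  2.56 -65.32 -24.26   1.28  -0.87   0.5 ]
```

Call:
apply_moves(increments=[[1, 0, 0, 0, 2], [1, 0, 0, 0, 0]])

```text
t: 51.45
eef_pos: [632.2, -40.2, 136.9]
tcp_rot: [-2.311, 1.57, -2.678]
ft_force: [-3.9, -3.0, 0.5]
opening: 0.253
```

```bash
python3 go.py; python3 -c "
from h import *
print(status.state()['moment'],status.state()['tau'].round(2))"
```

```text
t 51.45 pos [632.2 -40.2 136.9] yaw 68.98 F [-3.9 -3.   0.5] open 0.253
[-1.06187231  0.77964101  0.08038744] [  2.56 -65.31 -24.28   1.32  -0.89   0.5 ]
```

Call:
apply_moves(increments=[[1, 0, 0, 0, 2], [1, 0, 0, 0, 0]])

```text
t: 51.65
eef_pos: [632.2, -40.2, 136.8]
tcp_rot: [-2.245, 1.57, -2.647]
ft_force: [-3.8, -4.4, -0.1]
opening: 0.254
```

```bash
python3 go.py; python3 -c "
from h import *
print(status.state()['moment'],status.state()['tau'].round(2))"
```

```text
t 51.65 pos [632.2 -40.2 136.8] yaw 66.99 F [-3.8 -4.4 -0.1] open 0.254
[-1.06240199  0.84183322  0.23031329] [  2.46 -65.28 -24.3    1.41  -0.91   0.62]
```

Call:
apply_moves(increments=[[1, 0, 0, 0, 2], [1, 0, 0, 0, 0]])

```text
t: 51.85
eef_pos: [632.2, -40.2, 136.9]
tcp_rot: [-2.16, 1.57, -2.596]
ft_force: [-2.8, -4.9, -0.9]
opening: 0.251
```

```bash
python3 go.py; python3 - <<'E'
from h import *
print(status.state()['moment'],status.state()['tau'].round(2))
for f in ('scene','side'):
    a=load(f+'10')['pixels']; c=shot(f,f+'11')
E
```

```text
t 51.85 pos [632.2 -40.2 136.9] yaw 65.01 F [-2.8 -4.9 -0.9] open 0.251
[-1.04936273  0.82739257  0.33856848] [  2.31 -65.28 -24.3    1.49  -0.92   0.76]
```

The moment about z rises steadily (0.08 → 0.23 → 0.34 N m), so the switch is at its stop. One more nudge, then I'll unwind within the slot's slack and lift out.

Call:
apply_moves(increments=[[1, 0, 0, 0, 1.5], [1, 0, 0, 0, 0], [1, 0, 0, 0, -4], [1, 0, 0, 0, -4], [1, 0, 0, 0, 0], [1, -3, 0, 0, 0], [1, -5, 0, 0, 0], [1, -8, 0, 0, 0], [1, -20, 0, 0, 0], [1, -30, 0, 0, 0]])

```text
t: 52.95
eef_pos: [632.4, -39.9, 203.3]
tcp_rot: [-3.067, 1.57, 2.89]
ft_force: [0.6, 0.6, -0.7]
opening: 0.248
```

Call:
apply_moves(increments=[[1, 0, 0, 0, -8], [1, 0, 0, 0, -8], [1, 0, 0, 0, -8], [1, 0, 0, 0, -8], [1, 0, 0, 0, -8], [1, 0, 0, 0, -8], [1, 0, 0, 0, -8], [1, 0, 0, 0, -8], [1, 0, 0, 0, -8], [1, 0, 0, 0, -8]])

```text
t: 53.95
eef_pos: [633.0, -40.0, 204.0]
tcp_rot: [-1.199, 1.569, -0.123]
ft_force: [1.2, -0.6, -1.1]
opening: 0.252
```

Call:
apply_moves(increments=[[1, 0, 0, 0, -8], [1, 0, 0, 0, -8], [1, 0, 0, 0, -8], [1, 0, 0, 0, -4], [1, 0, 0, 0, 0], [1, 0, 0, 0, 0]])

```text
t: 54.55
eef_pos: [632.8, -40.0, 203.6]
tcp_rot: [-1.72, 1.57, -0.163]
ft_force: [-0.5, 0.8, 0.1]
opening: 0.253
```

```bash
python3 go.py 604.2 -226 206 179.2
```

```text
t 54.55 pos [632.8 -40.  203.6] yaw 179.19 F [-0.5  0.8  0.1] open 0.253
turn -0.01  dx -2.4 dy 26.0 dz -186.4
```

Call:
apply_moves(increments=[[1, 0, 2.6, -19, 0], [1, 0, 5.5, -39, 0], [1, 0, 6.2, -45, 0], [1, 0, 5.5, -39, 0], [1, 0, 4, -29, 0], [1, 0, 2.2, -15.4, 0], [1, 0, 0, 0, 0], [1, 0, 0, 0, 0], [1, 0, 0, 0, 0]])

```text
t: 55.45
eef_pos: [604.6, -224.7, 203.1]
tcp_rot: [-0.625, 1.571, 0.935]
ft_force: [-0.3, -0.2, -0.5]
opening: 0.248
```

```bash
python3 go.py 604.2 -226 86 179.2
```

```text
t 55.45 pos [ 604.6 -224.7  203.1] yaw 179.38 F [-0.3 -0.2 -0.5] open 0.248
turn 0.18  dx 117.1 dy 0.4 dz -1.3
```

Call:
apply_moves(increments=[[1, 20, 0, 0, 0], [1, 20, 0, 0, 0], [1, 10, 0, 0, 0], [1, 0, 0, 0, 0], [1, 0, 0, 0, 0], [1, 0, 0, 0, 0], [1, 0, 0, 0, 0]])

```text
t: 56.15
eef_pos: [604.6, -226.1, 153.8]
tcp_rot: [-2.049, 1.569, -0.49]
ft_force: [0.8, -0.2, -1.6]
opening: 0.255
```

```bash
python3 go.py 604.2 -226 86 179.2
```

```text
t 56.15 pos [ 604.6 -226.1  153.8] yaw 179.33 F [ 0.8 -0.2 -1.6] open 0.255
turn 0.13  dx 67.8 dy 0.4 dz 0.1
```

Call:
apply_moves(increments=[[1, 10, 0.3, 0, 0], [1, 10, 0, 0, 0], [1, 12, 0, 0, 0], [1, 12, 0, 0, 0], [1, 10, 0, 0, 0], [1, 6, 0, 0, 0], [1, 4, 0, 0, 0], [1, 0, 0, 0, 0], [1, 0, 0, 0, 0]])

```text
t: 57.05
eef_pos: [604.2, -226.1, 89.3]
tcp_rot: [-2.136, 1.57, -0.577]
ft_force: [1.1, -0.3, 0.4]
opening: 0.255
```

Call:
apply_moves(increments=[[1, 1.5, 0, 0, 0], [1, 1, 0, 0, 0], [1, 0, 0, 0, 0]])

```text
t: 57.35
eef_pos: [604.0, -226.1, 86.5]
tcp_rot: [-2.587, 1.571, -1.028]
ft_force: [0.3, 0.0, -0.7]
opening: 0.25
```

Call:
apply_moves(increments=[[1, 0.7, 0, 0, 0], [1, 0, 0, 0, 0]])

```text
t: 57.55
eef_pos: [604.1, -226.1, 86.0]
tcp_rot: [-2.136, 1.57, -0.577]
ft_force: [0.1, -0.2, 1.9]
opening: 0.253
```

Call:
apply_moves(increments=[[0.5, 0, 0, 0, 0], [0.5, 0, 0, 0, 0], [0.5, 0, 0, 0, 0], [0.3, 0, 0, 0, 0], [0.3, -10, 0, 0, 0], [0.3, -30, 0, 0, 0], [0.3, -45, 0, 0, 0], [0.3, -45, 0, 0, 0], [0.3, -20, 0, 0, 0], [0.3, 0, 0, 0, 0]])

```text
t: 58.55
eef_pos: [604.9, -226.4, 240.1]
tcp_rot: [-2.032, 1.564, -0.473]
ft_force: [0.6, 0.2, -1.1]
opening: 0.7
```

```bash
python3 go.py 700 -40 240 179.2; python3 - <<'E'
from h import *
for f in ('side',):
    a=load(f+'0')['pixels'].astype(int); c=shot(f,f+'12'); d=abs(a-c['pixels'].astype(int)).max(2)
    us=np.array([proj(c,[604.4+i,-225.6+j,z]) for i in(-30,30) for j in (-30,30) for z in (0,124)]); x0,y0=us.min(0).astype(int); x1,y1=us.max(0).astype(int)
    k=d[y0:y1,x0:x1]; print(f,x0,y0,x1,y1,k.mean(),(k>40).mean())
E
```

```text
t 58.55 pos [ 604.9 -226.4  240.1] yaw 179.33 F [ 0.6  0.2 -1.1] open 0.7
turn 0.13  dx 0.1 dy -92.5 dz 187.8
side 307 208 334 260 11.926638176638177 0.09188034188034189
```

Call:
apply_moves(increments=[[0.3, 0, -10, 19, 0], [0.3, 0, -18, 38, 0], [0.3, 0, -20, 42, 0], [0.3, 0, -20, 42, 0], [0.3, 0, -15, 30, 0], [0.3, 0, -9.5, 16.8, 0], [0.3, 0, 0, 0, 0], [0.3, 0, 0, 0, 0], [0.3, 0, 0, 0, 0], [0.3, 0, 0, 0, 0]])

```text
t: 59.6
eef_pos: [698.4, -40.7, 235.8]
tcp_rot: [2.468, 1.571, -2.258]
ft_force: [-0.0, 0.5, -0.6]
opening: 0.7
```

```bash
python3 - <<'E'
from h import *
from go import pose
s,p,y=pose(); print(s['t'],p,y)
c=shot('wrist','w12'); g=cv2.cvtColor(c['pixels'],cv2.COLOR_RGB2GRAY); u=proj(c,[632.6,-39.9,66]); print(u, float(c['cx']))
u=u.round().astype(int); big=cv2.resize(g[u[1]-28:u[1]+28,u[0]-28:u[0]+28],None,fx=1,fy=1)
print('rows',u[1]-28,'cols',u[0]-28,'step 2 cols')
for r in range(0,56,2): print(u[1]-28+r,' '.join('%3d'%v for v in big[r,::2]))
for f in ('side','scene'):
    a=load(f+'0')['pixels'].astype(int); k=shot(f,f+'13'); b=k['pixels'].astype(int)
    us=np.array([proj(k,[604.4+i,-225.6+j,z]) for i in(-30,30) for j in (-30,30) for z in (0,124)]); x0,y0=us.min(0).astype(int); x1,y1=us.max(0).astype(int)
    A=a[y0:y1,x0:x1];B=b[y0:y1,x0:x1];D=abs(A-B).max(2); print(f,'stand+driver diff',D.mean(),(D>40).mean())
    u0,v0=proj(k,[604.5,-225.6,124]).astype(int)
    for v in range(v0-3,v0+8,2): print(v,a[v,u0-7:u0+8].sum(1)//3,b[v,u0-7:u0+8].sum(1)//3)
E
```

```text
59.6 [698.35323218 -40.71583625 235.78430901] 179.2372646425429
[318.21574143 147.28142787] 318.942242904108
rows 119 cols 290 step 2 cols
119 148  96  86  84  84  87 102 110 121 135 139 142 144 153 207 213 212 211 210 204 201 174 181 181 180 179 179 179
121 102  87  84  84  84  87 105 134 143 142 141 142 136 123 129 131 142 148 150 159 207 204 190 172 169 169 174 178
123  97  85  85  84  86 103 118 124 126 122 110  96  74  56  48  53  71  88 102 129 147 149 146 130 108 110 147 169
125  96  85  85  86 102 110  78  67  76  61  34  30  28  28  28  29  28  30  36  69 110 135 140 139 129 109 108 110
127  89  84  85 100 111 107  47  28  29  29  27  26  24  22  21  22  22  25  28  29  40  80 129 135 138 124 107 103
129  84  85  94 111 112  98  37  28  30  30  30  29  30  29  29  28  26  26  24  23  22  27  63 108 133 138 123 100
131  84  89 110 113 110  73  25  26  29  28  29  30  28  30  30  29  30  30  29  29  30  26  29  54  81 109 133 102
133  84 100 113 112  90  35  21  26  28  29  28  29  29  28  29  30  29  29  31  30  28  30  30  30  30  59 114  96
135  88 108 114 106  56  20  18  
[... 3231 characters left out ...]
174 175 173 175 176 176 177 179 176 174 172 174 174 175 174]
199 [147 151 151 154 156 158 159 161 160 161 162 158 153 144 138] [175 176 174 173 177 180 179 182 182 181 182 181 176 166 157]
201 [153 150 153 153 161 162 164 161 165 162 159 147 133 113 112] [176 173 173 177 181 180 184 185 183 183 179 174 156 132 124]
203 [152 140 128 126 131 135 139 146 145 147 140 126 101  88  99] [174 160 147 144 150 154 158 165 169 171 163 146 121 101 108]
205 [150 137 115  99  91  91  92  98 100 103 100  91  79  78  90] [172 159 135 113 105 106 108 114 118 117 116 106  93  87 101]
207 [152 143 123 100  92  88  84  84  84  86  85  79  75  75  89] [176 168 147 120 103 101 100 100  99 100  96  91  87  85  96]
```

The driver's region in the side view matches the start picture. In the wrist view the slot now lies along world y, which is a quarter turn. I'll check its angle against the unit's edges with a line detector.

```bash
python3 - <<'E'
from h import *
for f in ('w8','w12'):
    c=load(f); g=cv2.cvtColor(c['pixels'],cv2.COLOR_RGB2GRAY); u=proj(c,[632.6,-39.9,66])
    for nm,im in (('raw',g),('dark',np.clip(g.astype(float)*5,0,255).astype(np.uint8))):
        L=cv2.createLineSegmentDetector().detect(im)[0][:,0]
        for l in L:
            n=np.hypot(l[2]-l[0],l[3]-l[1]); m=np.array([(l[0]+l[2])/2,(l[1]+l[3])/2]); dist=np.hypot(*(m-u))
            if (nm=='raw' and n>45 and dist<90) or (nm=='dark' and n>10 and dist<24):
                z=50 if nm=='raw' else 66; d=at(c,l[2],l[3],z)-at(c,l[0],l[1],z); print(f,nm,m.round(),'len %.0f dist %.0f yaw %.1f'%(n,dist,np.degrees(np.arctan2(d[1],d[0]))%180))
E
```

```text
w8 raw [369. 136.] len 48 dist 58 yaw 80.0
w8 raw [257. 150.] len 54 dist 58 yaw 79.4
w8 raw [316. 102.] len 109 dist 54 yaw 169.4
w8 raw [317. 107.] len 105 dist 50 yaw 169.4
w8 raw [261. 147.] len 65 dist 54 yaw 79.1
w8 raw [286. 201.] len 49 dist 52 yaw 169.2
w8 dark [312. 178.] len 15 dist 21 yaw 168.7
w8 dark [299. 174.] len 11 dist 23 yaw 147.8
w8 dark [293. 160.] len 24 dist 22 yaw 87.7
w8 dark [295. 143.] len 13 dist 24 yaw 60.0
w8 dark [332. 170.] len 11 dist 23 yaw 58.3
w8 dark [308. 134.] len 23 dist 23 yaw 3.3
w8 dark [326. 137.] len 15 dist 23 yaw 146.9
w8 dark [323. 140.] len 19 dist 18 yaw 158.9
w8 dark [308. 158.] len 25 dist 6 yaw 166.9
w8 dark [309. 161.] len 27 dist 7 yaw 166.8
w8 dark [308. 151.] len 25 dist 8 yaw 167.0
w8 dark [311. 174.] len 13 dist 17 yaw 169.4
w12 raw [288. 127.] len 57 dist 37 yaw 163.2
w12 raw [372.  91.] len 48 dist 78 yaw 80.9
w12 raw [349.  95.] len 51 dist 61 yaw 78.3
w12 raw [274. 118.] len 67 dist 53 yaw 169.0
w12 raw [271. 114.] len 62 dist 58 yaw 169.2
w12 raw [354. 171.] len 68 dist 43 yaw 179.5
w12 dark [321. 168.] len 23 dist 21 yaw 90.9
w12 dark [303. 164.] len 15 dist 23 yaw 60.8
w12 dark [340. 144.] len 21 dist 22 yaw 1.9
w12 dark [308. 162.] len 15 dist 18 yaw 73.1
w12 dark [304. 151.] len 13 dist 14 yaw 83.1
w12 dark [336. 161.] len 14 dist 22 yaw 151.9
w12 dark [296. 146.] len 12 dist 22 yaw 173.5
w12 dark [300. 133.] len 15 dist 23 yaw 152.8
w12 dark [314. 124.] len 23 dist 23 yaw 93.9
w12 dark [332. 129.] len 16 dist 23 yaw 58.8
w12 dark [315. 138.] len 25 dist 10 yaw 83.9
w12 dark [321. 129.] len 22 dist 18 yaw 79.3
w12 dark [312. 144.] len 20 dist 7 yaw 82.7
w12 dark [322. 153.] len 22 dist 7 yaw 80.4
w12 dark [331. 148.] len 10 dist 13 yaw 83.4
w12 dark [311. 148.] len 23 dist 8 yaw 80.3
```

```bash
python3 -c "
from h import *
print(status.state()['t']); print(env.job_done())"
```

```text
59.75
the job is handed in; nothing more can be done
None
```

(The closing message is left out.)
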